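# Put the distillate sample bottles away in the colour-coded drawer

### The job

Put the sample bottles away: pull the cabinet drawer fully open, take each bottle out of the sloped wooden bin and lay it flat in the drawer compartment of its own colour (either way round), and when all are stored push the drawer fully shut. Leave the bungs, glassware, tools and the jar where they are.

Things in the scene. Friction and masses are not known exactly. Their poses are not given: they have to be found in the camera images.
- red_bottle (a point): centre (half-way up and half-way along) of the square sample bottle with the red cap and red band: closed, rigid, 84 mm long, amber body 62 long and 40 x 40 mm in section, then a round cap 32 mm in diameter and 22 long; x axis runs along the bottle towards the cap; z is one of its flat sides (up at the start); about 0.12 kg. Absent in some starts
- yellow_bottle (a point): centre (half-way up and half-way along) of the square sample bottle with the yellow cap and yellow band: closed, rigid, 84 mm long, amber body 62 long and 40 x 40 mm in section, then a round cap 32 mm in diameter and 22 long; x axis runs along the bottle towards the cap; z is one of its flat sides (up at the start); about 0.12 kg. Absent in some starts
- green_bottle (a point): centre (half-way up and half-way along) of the square sample bottle with the green cap and green band: closed, rigid, 84 mm long, amber body 62 long and 40 x 40 mm in section, then a round cap 32 mm in diameter and 22 long; x axis runs along the bottle towards the cap; z is one of its flat sides (up at the start); about 0.12 kg. Absent in some starts
- blue_bottle (a point): centre (half-way up and half-way along) of the square sample bottle with the blue cap and blue band: closed, rigid, 84 mm long, amber body 62 long and 40 x 40 mm in section, then a round cap 32 mm in diameter and 22 long; x axis runs along the bottle towards the cap; z is one of its flat sides (up at the start); about 0.12 kg. Absent in some starts
- white_bottle (a point): centre (half-way up and half-way along) of the square sample bottle with the white cap and white band: closed, rigid, 84 mm long, amber body 62 long and 40 x 40 mm in section, then a round cap 32 mm in diameter and 22 long; x axis runs along the bottle towards the cap; z is one of its flat sides (up at the start); about 0.12 kg. Absent in some starts
- slot_red (a point): where the centre of the red bottle is when it lies flat in the middle of the red-floored, red-labelled drawer compartment, 20 mm above that floor. Moves with the drawer. x along the compartment, into the cabinet; z up. Compartment 96 (x) by 50 mm (y) between ribs 12 mm high, those between y neighbours 18 mm wide. Bottle may lie either way round
- slot_yellow (a point): where the centre of the yellow bottle is when it lies flat in the middle of the yellow-floored, yellow-labelled drawer compartment, 20 mm above that floor. Moves with the drawer. x along the compartment, into the cabinet; z up. Compartment 96 (x) by 50 mm (y) between ribs 12 mm high, those between y neighbours 18 mm wide. Bottle may lie either way round
- slot_green (a point): where the centre of the green bottle is when it lies flat in the middle of the green-floored, green-labelled drawer compartment, 20 mm above that floor. Moves with the drawer. x along the compartment, into the cabinet; z up. Compartment 96 (x) by 50 mm (y) between ribs 12 mm high, those between y neighbours 18 mm wide. Bottle may lie either way round
- slot_blue (a point): where the centre of the blue bottle is when it lies flat in the middle of the blue-floored, blue-labelled drawer compartment, 20 mm above that floor. Moves with the drawer. x along the compartment, into the cabinet; z up. Compartment 96 (x) by 50 mm (y) between ribs 12 mm high, those between y neighbours 18 mm wide. Bottle may lie either way round
- slot_white (a point): where the centre of the white bottle is when it lies flat in the middle of the white-floored, white-labelled drawer compartment, 20 mm above that floor. Moves with the drawer. x along the compartment, into the cabinet; z up. Compartment 96 (x) by 50 mm (y) between ribs 12 mm high, those between y neighbours 18 mm wide. Bottle may lie either way round
- drawer (a joint): drawer of the cabinet: 0 shut, 0.12 m fully open; slides towards the robot along the cabinet's -x axis, needs about 2 to 4 N and stays where it is left; shut to slightly ajar at the start
- handle (a point): middle of the drawer's steel bar handle, a horizontal round bar 12 mm in diameter and 120 mm long across the front, its axis 45 mm out from the drawer front and 72 mm above the bench; moves with the drawer; x axis points into the cabinet, y along the bar
- cabinet: low grey storage cabinet, fixed, with one blue-fronted drawer; origin on the bench under the middle of its front face, x axis pointing to its back; 145 mm deep, 390 wide, 96 high. Drawer front 12 mm thick and reaching 84 mm above the bench; with the drawer fully open all five compartments side by side are clear of the cabinet
- bin: fixed wooden bin, board sloping 12 degrees, low edge towards the robot (-x), 232 mm along the slope, 242 wide; 2 rows of 3 compartments, 104 by 54 mm between ribs 12 high and 18 wide; bottles lie along the slope, caps uphill; origin on the bench under its middle, where the board's top is 36 mm up (12 mm at the low edge, 60 mm at the high)
- bung_a: brick-red rubber bung, 44 mm wide at the top, 36 high, standing on the bench; origin under its centre; bystander
- bung_b: brick-red rubber bung, 44 mm wide at the top, 36 high, standing in one compartment of the bin's upper row, where it stays; origin under its centre; bystander
- flask: green glass conical flask, 84 mm wide, 108 high; origin under its centre; bystander
- beaker: white beaker, 70 mm wide, 80 high; origin under its centre; bystander
- clamp: metal clamp lying on the bench, about 113 mm long (its rod towards +x from a 50 x 28 x 30 mm block at its origin); bystander
- screwdriver: screwdriver lying on the bench along its x axis; bystander
- jar: flat white jar standing on the back of the cabinet's top, 48 mm wide, 30 high; origin under its centre; bystander
Mind the look-alikes: they are no part of the job. What is shaped like the part that bears yellow_bottle but pink or turquoise is not meant. What is shaped like the part that bears red_bottle but turquoise is not meant.

How it is judged:
On the way, in this order (a step that is already met when the one before it is completed fails the run):
1. the drawer is pulled fully open (at least 105 mm of its 120) (value of joint drawer above 0.105 m), for 0.2 s.
2. every bottle present lies flat in the compartment of its own colour, drawer still open (distance between red_bottle and slot_red below 0.016 m and angle between the x axis of red_bottle and the x axis of slot_red, either way round below 0.25 rad and distance between yellow_bottle and slot_yellow below 0.016 m and angle between the x axis of yellow_bottle and the x axis of slot_yellow, either way round below 0.25 rad and distance between green_bottle and slot_green below 0.016 m and angle between the x axis of green_bottle and the x axis of slot_green, either way round below 0.25 rad and distance between blue_bottle and slot_blue below 0.016 m and angle between the x axis of blue_bottle and the x axis of slot_blue, either way round below 0.25 rad and distance between white_bottle and slot_white below 0.016 m and angle between the x axis of white_bottle and the x axis of slot_white, either way round below 0.25 rad and value of joint drawer above 0.08 m), for 0.2 s.
At the end, for the whole second after the job is handed in: every bottle present lies in the compartment of its own colour (centre within 16 mm of the compartment's point, along it within 0.25 rad, either way round) and the drawer is shut to within 10 mm and at rest (distance between red_bottle and slot_red below 0.016 m and angle between the x axis of red_bottle and the x axis of slot_red, either way round below 0.25 rad and distance between yellow_bottle and slot_yellow below 0.016 m and angle between the x axis of yellow_bottle and the x axis of slot_yellow, either way round below 0.25 rad and distance between green_bottle and slot_green below 0.016 m and angle between the x axis of green_bottle and the x axis of slot_green, either way round below 0.25 rad and distance between blue_bottle and slot_blue below 0.016 m and angle between the x axis of blue_bottle and the x axis of slot_blue, either way round below 0.25 rad and distance between white_bottle and slot_white below 0.016 m and angle between the x axis of white_bottle and the x axis of slot_white, either way round below 0.25 rad and value of joint drawer below 0.01 m and velocity of joint drawer below 0.01 m/s); the robot touches nothing.
It fails at once if a bystander (bung, flask, beaker, clamp, screwdriver or jar) is moved more than 50 mm from where it was (distance of any of bung_a, flask, beaker, clamp, screwdriver, bung_b, jar from where it was at the start of the episode above 0.05 m).
Of bottle_red, bottle_blue, bottle_yellow, bottle_white, bottle_green only 4 to 5 are there at a start; the rules pass over those that are not, and their reading is None.
At some moment in a run one of bottle_red, bottle_yellow, bottle_green, bottle_blue, bottle_white may be knocked a few centimetres aside while the robot is not near it.
Once in a run the grip may slacken for a moment while it holds something.
It also fails if it takes over 208 s, if anything falls off the work surface, if the arm or the gripper's body presses on something with over 40 N, if the wrist force passes 120 N, or if a joint passes its speed limit or range.

### The arm

A 6-joint arm with a two-finger parallel gripper is mounted at the origin on the work surface. World frame = base frame: x ahead of the robot, y to its left, z up, the work surface at z = 0. Lengths are in m, angles in rad, forces in N, time in s.
With the tool pointing down it reaches from about 0.25 to 0.725 m from the base axis. Payload 4 kg.
Tool frame: the origin (TCP) lies on the centre line of the jaws, within the pads' length; the fingertips stand 17 mm ahead of it and the grasp point (between the pads) lies 2 mm behind it; z points along the fingers, x is the direction in which the jaws open and shut, and the axes are right-handed (so a half turn about z gives the same grasp; the last joint's range is limited). The gripper opens to 85 mm and grips with 20 to 120 N. Pads are 22 mm wide; open, the fingers measure 114 mm over their backs; the gripper's body (76 mm by 85 mm) begins 54 mm behind the grasp point. The pads swing forward as they close: fully open they stand 13 mm farther back than shut.
Start: joints at [1.154, 0.241, 0.005, 1.335, 0, 1.571], TCP at [0.202, 0.457, 0.248] pointing down, gripper open.
Joint ranges: [-2.72, 2.72], [-1.05, 1.87], [-1.09, 1.28], [-1.99, 2.15], [-1.42, 1.44], [-3.14, 3.14]. Speed limits (rad/s): [2.79, 2.79, 3.14, 3.14, 3.14, 3.14].

### API

Orientations are given as a unit quaternion [x, y, z, w].
In Python, from workcell import bot gives the robot as it stands.
- The arm moves only by the tool jog_arm, never from a script. Its arguments are lists of equal length, an entry for each row: "jaw": the closure, from 0 (fully open) to 1 (shut); "linear": the shift along the tool's x, y, z in m, a list of three; "delta_rot": the turn, a rotation vector about the tool's x, y, z in degrees, a list of three. A call has exactly 8 rows; each row is the pose to reach, as a shift and turn from the pose commanded when the call began, along the tool's axes at that moment; what a row does not reach only later rows make up. A row lasts 1/12 s, in which the tool goes at most 41.7 mm and 7.16 degrees, less where a joint would pass 70% of its speed; a pose out of reach is approached as far as the arm can. A call with a gripper value outside its range is refused whole. The fingers move at their own pace and stop on an object; the grip force is fixed at half the most. Time passes only in rows, so rows that repeat a pose let the fingers close, or fill a call up. It gives the time, the measured TCP pose, the force and the opening at its end, in the units of the state.
- bot.get_obs(): the state, without advancing time (a new reading comes with each control period).
- bot.camera(name): name is "scene" or "top" or "wrist"; returns (picture, depth): 400x640x3 uint8, red, green, blue; 400x640 float32, m along the optical axis (not along the pixel's ray), 0 where there is no reading.
- bot.calibration(name): a dict with "fovy" (degrees; the focal length in pixels is half the picture's height over the tangent of half this angle, whatever the lens; pixels are square), "cx", "cy" (the principal point, pixels), "origin" and "orientation" of the camera in the world. Camera axes: x right, y down, z forward; pixel columns grow to the right and rows downward; lengths in m; the calibration is good to about 2 mm. The wrist camera is an equidistant fisheye: a pixel r from the principal point sees the ray r / f radians off the axis. A picture is of the moment at which its call begins: read the wrist's pose just before it. calibration takes no time and is no camera call; for the wrist camera it gives the pose at the moment of the call.
- bot.job_done(): hands the job in, once; it reports no verdict.
The state is a dict: "clock": time; "joint_pos": joint angles; "joint_vel": joint speeds; "tau": joint torques, N m; "eef_pos": TCP position; "tool_rot": TCP orientation; "ft_force": force on the tool from outside, world axes, zero at the start; "ft_torque": the same for the moment, N m; "grip_width": finger opening in m.
Only numpy, scipy, OpenCV 4.12 (cv2) and the standard library are available. Lean on these libraries where they do the work, as an engineer would, in place of code of your own. Each camera call takes 0.05 s, during which the arm holds its last target.

## Working session

There is one attempt and no reset: what is moved stays moved. The work goes in short steps, Python scripts to look and compute and a tool call to move; the robot and the scene stay as the last step left them, time stands still between calls to the robot, and variables do not carry over. Pictures are saved under pics/ and viewed, and the job is handed in when it is done.

Besides the shell and the picture viewer there is one more tool, called after ">>>" by a JSON object that holds its "name" and its "arguments". jog_arm: Moves the arm, as the interface text tells. Its arguments: {"type":"object","properties":{"jaw":{"type":"array","items":{"type":"number"}},"linear":{"type":"array","items":{"type":"array","items":{"type":"number"}}},"delta_rot":{"type":"array","items":{"type":"array","items":{"type":"number"}}}},"required":["jaw","linear","delta_rot"]}

```bash
ls; mkdir -p pics; python3 - <<'E'
from workcell import bot
import cv2
o=bot.get_obs(); print(o)
for n in ("scene","top","wrist"):
    print(n,bot.calibration(n))
import numpy as np
for n in ("scene","top"):
    p,d=bot.camera(n); cv2.imwrite(f"pics/{n}0.png",p[:,:,::-1]); np.save(f"pics/{n}0.npy",d)
E
```

```text
pics
{'clock': 0.0, 'joint_pos': array([1.15401431e+00, 2.41421685e-01, 3.69771508e-03, 1.33520452e+00,
       6.77840006e-06, 1.57080956e+00]), 'joint_vel': array([-6.18751204e-04, -2.39229842e-03, -1.36564269e-04,  1.25293276e-05,
        3.53383875e-04, -1.39948800e-03]), 'tau': array([-8.84428409e-04, -3.72317040e+01,  2.52409083e+01,  1.69113872e-02,
       -7.52085157e-05, -6.98610535e-06]), 'eef_pos': array([0.20216086, 0.45664019, 0.24739846]), 'tool_rot': array([ 8.38102188e-01,  5.45512224e-01, -8.95325403e-04,  5.78731180e-04]), 'ft_force': array([-0.4006618 ,  0.23924129,  0.14428106]), 'ft_torque': array([-0.00157629,  0.0401799 , -0.03728441]), 'grip_width': 0.08529802596420827}
scene {'fovy': 57.968186254627724, 'cx': 319.2254795071331, 'cy': 198.05736989577883, 'origin': array([0.89756271, 0.54867826, 0.83821555]), 'orientation': array([ 0.28707841,  0.8989111 , -0.31375446, -0.10537054])}
top {'fovy': 44.21710145792582, 'cx': 320.0728960346344, 'cy': 200.4758835262146, 'origin': array([0.44867576, 0.06491301, 1.70832107]), 'orientation': array([-0.70003788,  0.71338848, -0.01898376,  0.02575784])}
wrist {'fovy': 65.70646984690485, 'cx': 317.4226411238655, 'cy': 201.452231829501, 'origin': array([0.13880989, 0.48480432, 0.37280708]), 'orientation': array([0.83022161, 0.54025155, 0.07362602, 0.11592907])}
```

View pics/scene0.png

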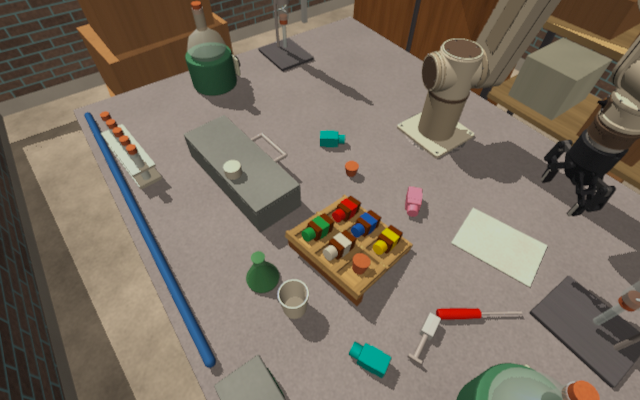

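View pics/top0.png

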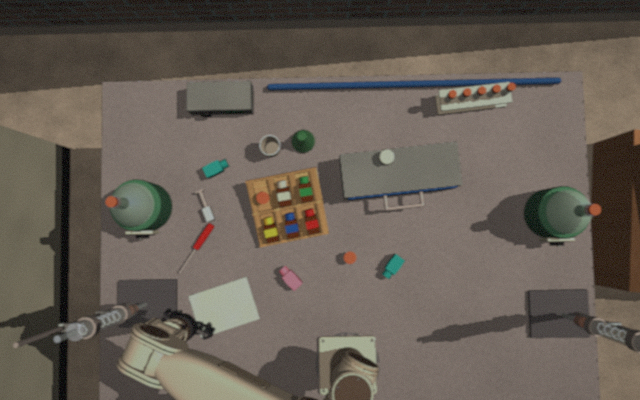

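The pictures show five bottles in the bin. In the scene view, green is at (315,230), red (345,208), blue (365,222), white (337,247) and yellow (387,240). bung_b is at (361,263), and the pink and turquoise look-alikes lie on the bench. In the top view the bin is at (287,207) and the cabinet at (400,170). Next I'll measure.

```bash
cat > h.py <<'E'
import numpy as np, cv2
from scipy.spatial.transform import Rotation as R
def pts(cal,d):
    f=200/np.tan(np.radians(cal['fovy'])/2)
    v,u=np.mgrid[0:400,0:640]
    X=np.stack([(u-cal['cx'])/f*d,(v-cal['cy'])/f*d,d],-1)
    return X@R.from_quat(cal['orientation']).as_matrix().T+cal['origin']
def proj(cal,P):
    f=200/np.tan(np.radians(cal['fovy'])/2)
    q=(np.atleast_2d(P)-cal['origin'])@R.from_quat(cal['orientation']).as_matrix()
    return np.stack([f*q[:,0]/q[:,2]+cal['cx'],f*q[:,1]/q[:,2]+cal['cy']],-1)
E
python3 - <<'E'
from h import *
from workcell import bot
for n in ("top","scene"):
    c=bot.calibration(n); d=np.load(f"pics/{n}0.npy"); p=cv2.imread(f"pics/{n}0.png")
    P=pts(c,d); z=P[...,2]
    ok=(d>0)
    b=ok&(abs(P[...,0]-.55)<.15)&(abs(P[...,1])<.3)&(z<.02)
    print(n,"bench z",np.median(z[b]),z[b].std(), "zero frac",(~ok).mean())
    m=ok&(z>.085)&(z<.108)&(P[...,0]>.3)&(P[...,0]<.8)&(P[...,1]<.0)&(P[...,1]>-.6)
    k,l,s,ce=cv2.connectedComponentsWithStats(m.astype(np.uint8)); i=1+np.argmax(s[1:,4]); mm=l==i
    q=P[mm]; print(" cab z",np.median(q[:,2]),cv2.minAreaRect((q[:,:2]*1000).astype(np.float32)), cv2.boxPoints(cv2.minAreaRect((q[:,:2]*1000).astype(np.float32))).round(1).tolist())
    hsv=cv2.cvtColor(p,cv2.COLOR_BGR2HSV)
    # zoom
    if n=="top":
        cv2.imwrite("pics/topz.png",cv2.resize(p[120:260,230:480],None,fx=3.2,fy=3.2,interpolation=cv2.INTER_CUBIC))
    else:
        cv2.imwrite("pics/scz.png",cv2.resize(p[180:310,260:430],None,fx=4.5,fy=4.5,interpolation=cv2.INTER_CUBIC))
E
```

```text
top bench z -0.0003934540365626571 0.004758454816195914 zero frac 0.00389453125
 cab z 0.09535781662361931 ((643.3944702148438, -190.5631103515625), (158.3795166015625, 389.14007568359375), 5.188926696777344) [[546.9000244140625, -4.0], [582.0999755859375, -391.5], [739.9000244140625, -377.20001220703125], [704.7000122070312, 10.399999618530273]]
scene bench z 0.0006054594968318283 0.0036388353283477452 zero frac 0.00403515625
 cab z 0.0963040748136258 ((651.5957641601562, -187.90277099609375), (146.5167999267578, 388.747802734375), 5.296153545379639) [[560.7000122070312, -1.100000023841858], [596.5999755859375, -388.20001220703125], [742.5, -374.70001220703125], [706.5999755859375, 12.399999618530273]]
```

View pics/topz.png

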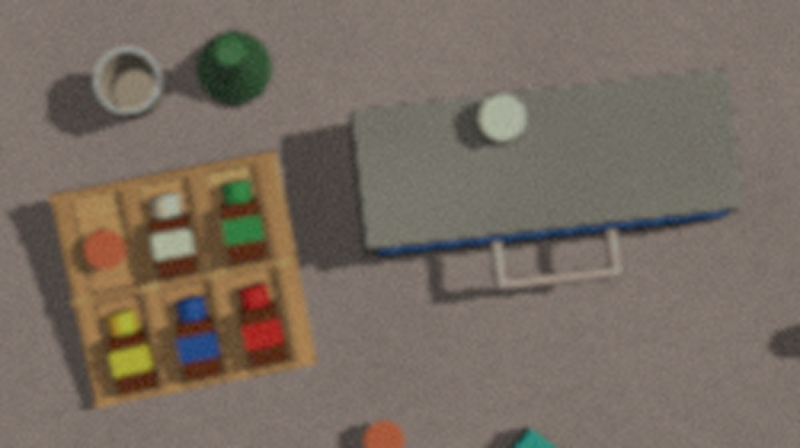

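View pics/scz.png

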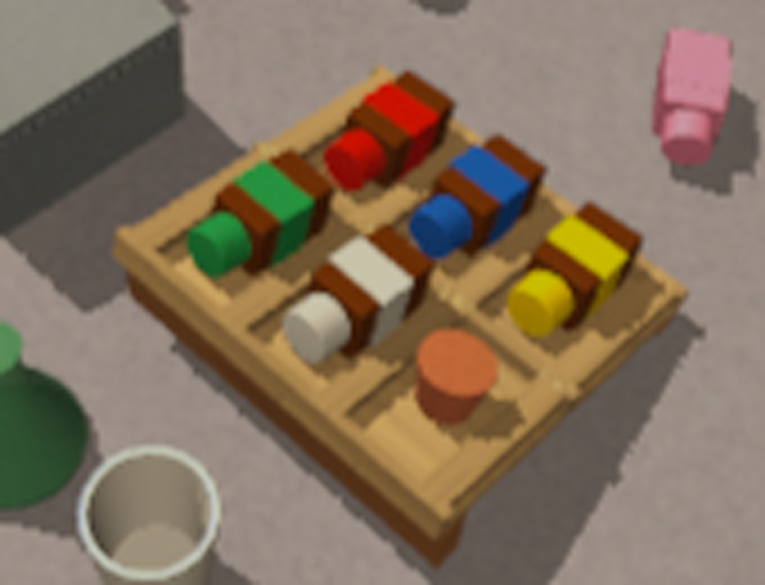

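```bash
cat >> h.py <<'E'
def masks(p):
    h=cv2.cvtColor(p,cv2.COLOR_BGR2HSV).astype(int); H,S,V=h[...,0],h[...,1],h[...,2]
    return dict(red=((H<4)|(H>176))&(S>190)&(V>120),yellow=(abs(H-29)<5)&(S>150)&(V>90),green=(abs(H-65)<12)&(S>130)&(V>70),
      blue=(abs(H-111)<10)&(S>130)&(V>80),white=(S<50)&(V>150))
E
python3 - <<'E'
from h import *
from workcell import bot
for n in ("top","scene"):
    c=bot.calibration(n); d=np.load(f"pics/{n}0.npy"); p=cv2.imread(f"pics/{n}0.png"); P=pts(c,d)
    for k,m in masks(p).items():
        m=m&(d>0)&(P[...,2]>.045)&(P[...,2]<.13)&(P[...,0]>.38)&(P[...,0]<.66)&(P[...,1]>.02)&(P[...,1]<.3)
        kk,l,s,ce=cv2.connectedComponentsWithStats(m.astype(np.uint8))
        for i in range(1,kk):
            if s[i,4]>12:
                q=P[l==i]; print(n,k,s[i,4],ce[i].round(1),np.median(q,0).round(4),q.max(0).round(3),q.min(0).round(3))
    # handle
    a=np.radians(5.25); o=np.array([.5786,-.1947]); L=(P[...,:2]-o)@np.array([[np.cos(a),-np.sin(a)],[np.sin(a),np.cos(a)]])
    m=(d>0)&(L[...,0]<-.02)&(L[...,0]>-.2)&(abs(L[...,1])<.12)&(P[...,2]>.055)&(P[...,2]<.1)
    q=L[m]; zz=P[m][:,2]
    print("handle n",m.sum(),np.percentile(q[:,0],[2,10,30,50,90]).round(4),np.percentile(q[:,1],[1,50,99]).round(4),np.median(zz))
    m=(d>0)&(abs(L[...,0])<.03)&(abs(L[...,1])<.18)&(P[...,2]>.055)
    # profile of z vs Lx
    for x in np.arange(-.03,.02,.004):
        mm=m&(abs(L[...,0]-x)<.002); print("  ",x.round(3),mm.sum(),np.median(P[mm][:,2]).round(4) if mm.any() else None)
E
```

```text
top red 35 [309.2 212.7] [0.5118 0.1175 0.0633] [0.522 0.128 0.071] [0.505 0.104 0.05 ]
top red 74 [311.9 224.2] [0.4748 0.1082 0.0601] [0.488 0.125 0.073] [0.459 0.091 0.049]
top yellow 42 [268.9 220.6] [0.4879 0.2518 0.0627] [0.501 0.262 0.076] [0.477 0.242 0.052]
top yellow 98 [270.7 232.2] [0.4506 0.2457 0.0604] [0.464 0.268 0.071] [0.434 0.226 0.052]
top green 32 [303.7 179.9] [0.6204 0.1316 0.0865] [0.63  0.142 0.095] [0.614 0.122 0.08 ]
top green 58 [305.6 191.4] [0.5836 0.1258 0.0846] [0.594 0.142 0.096] [0.574 0.112 0.072]
top blue 42 [289.5 216.4] [0.5028 0.1823 0.0638] [0.513 0.195 0.077] [0.493 0.171 0.056]
top blue 75 [291.4 228.2] [0.4627 0.1781 0.0616] [0.476 0.195 0.07 ] [0.45  0.159 0.049]
top white 32 [282.5 183.8] [0.6086 0.2027 0.0871] [0.619 0.211 0.097] [0.6   0.194 0.078]
top white 81 [283.6 195.8] [0.5689 0.1988 0.0838] [0.582 0.219 0.093] [0.556 0.182 0.078]
handle n 201 [-0.0578 -0.0566 -0.0533 -0.0501 -0.0273] [-0.0668 -0.0008  0.0651] 0.07568584106871712
   -0.03 4 0.0745
   -0.026 9 0.0741
   -0.022 12 0.0747
   -0.018 8 0.0754
   -0.014 6 0.0769
   -0.01
[... 720 characters left out ...]
68.8 218.6] [0.4638 0.1792 0.0618] [0.476 0.201 0.066] [0.45  0.16  0.057]
scene blue 123 [357.6 229.6] [0.5113 0.1887 0.061 ] [0.521 0.202 0.068] [0.491 0.17  0.045]
scene white 116 [342.2 239.8] [0.571  0.2017 0.0852] [0.584 0.223 0.089] [0.559 0.166 0.052]
scene white 44 [329.7 248.6] [0.6116 0.2051 0.0881] [0.622 0.214 0.092] [0.602 0.189 0.071]
handle n 188 [-0.0542 -0.0517 -0.0482 -0.0454 -0.0275] [-0.0588  0.0076  0.0695] 0.07670403962663547
   -0.03 4 0.0762
   -0.026 8 0.0761
   -0.022 13 0.0767
   -0.018 8 0.0762
   -0.014 12 0.0768
   -0.01 5 0.0765
   -0.006 0 None
   -0.002 1 0.0926
   0.002 73 0.0961
   0.006 120 0.0964
   0.01 114 0.0961
   0.014 115 0.0963
   0.018 117 0.0964
```

```bash
cat >> h.py <<'E'
def Rt(yaw,tilt=0,tdir=0):
    """tool x at yaw(deg), z down; then tilt(deg) turns about world axis at tdir(deg)"""
    c,s=np.cos(np.radians(yaw)),np.sin(np.radians(yaw))
    M=np.array([[c,s,0],[s,-c,0],[0,0,-1.]])
    t=np.radians(tdir)
    return R.from_rotvec(np.radians(tilt)*np.array([np.cos(t),np.sin(t),0])).as_matrix()@M
def delta(bot,pos,M=None):
    o=bot.get_obs(); A=R.from_quat(o['tool_rot']).as_matrix()
    if M is None: M=A
    print("lin mm",(1000*A.T@(np.array(pos)-o['eef_pos'])).round(1),"rot deg",np.degrees(R.from_matrix(A.T@M).as_rotvec()).round(2),
      "| at",o['eef_pos'].round(4),"t",round(o['clock'],2),"w",round(o['grip_width'],4),"j",o['joint_pos'].round(2))
def fpts(cal,uv):
    f=200/np.tan(np.radians(cal['fovy'])/2); d=np.atleast_2d(uv)-[cal['cx'],cal['cy']]; r=np.linalg.norm(d,axis=1); th=r/f
    ray=np.column_stack([d/np.maximum(r,1e-9)[:,None]*np.sin(th)[:,None],np.cos(th)])
    return ray,R.from_quat(cal['orientation']).as_matrix(),cal['origin']
def wpts(cal,d):
    v,u=np.mgrid[0:400,0:640]; ray,M,o=fpts(cal,np.column_stack([u.ravel(),v.ravel()]))
    return ((ray/ray[:,2:]*d.ravel()[:,None])@M.T+o).reshape(400,640,3)
def onplane(cal,uv,z):
    ray,M,o=fpts(cal,uv); w=ray@M.T; return o+w*((z-o[2])/w[:,2])[:,None]
E
python3 - <<'E'
from h import *
from workcell import bot
delta(bot,[.40,-.10,.30],Rt(5.25))
delta(bot,[.5285,-.1963,.20],Rt(5.25))
E
```

```text
lin mm [-429.1  406.2  -51.7] rot deg [5.000e-02 1.000e-01 6.087e+01] | at [0.2022 0.4567 0.2475] t 0.1 w 0.0852 j [1.15 0.24 0.   1.34 0.   1.57]
lin mm [-464.9  562.7   48.4] rot deg [5.000e-02 1.000e-01 6.087e+01] | at [0.2022 0.4567 0.2475] t 0.1 w 0.0852 j [1.15 0.24 0.   1.34 0.   1.57]
```

>>> {"name": "jog_arm", "arguments": {"jaw": [0, 0, 0, 0, 0, 0, 0, 0], "linear": [[-215, 205, -26], [-215, 205, -26], [-215, 205, -26], [-215, 205, -26], [-215, 205, -26], [-215, 205, -26], [-215, 205, -26], [-215, 205, -26]], "delta_rot": [[0, 0, 30], [0, 0, 30], [0, 0, 30], [0, 0, 30], [0, 0, 30], [0, 0, 30], [0, 0, 30], [0, 0, 30]]}}

```text
clock: 0.77
eef_pos: [0.3144, 0.1427, 0.2774]
tool_rot: [0.951, 0.31, 0.0, 0.0]
ft_force: [0.9, 0.7, -0.9]
grip_width: 0.0855
```

Units slip: I wrote those shifts in mm, but the tool takes metres. The row speed cap kept the motion harmless and in the right direction. I'll use metres from here on.

```bash
sed -i 's/print("lin mm",(1000\*A.T@(np.array(pos)-o\[.eef_pos.\])).round(1)/print("lin m",(A.T@(np.array(pos)-o["eef_pos"])).round(4)/' h.py; python3 - <<'E'
from h import *
from workcell import bot
delta(bot,[.45,-.16,.30],Rt(5.25))
E
```

```text
lin m [-0.0692  0.3244 -0.0226] rot deg [ 1.000e-02 -0.000e+00  3.092e+01] | at [0.3144 0.1427 0.2774] t 0.77 w 0.0855 j [ 0.43 -0.08 -0.27  1.38 -0.    1.37]
```

>>> {"name": "jog_arm", "arguments": {"jaw": [0.5, 0.5, 0.5, 0.5, 0.5, 0.5, 0.5, 0.5], "linear": [[-0.069, 0.324, -0.023], [-0.069, 0.324, -0.023], [-0.069, 0.324, -0.023], [-0.069, 0.324, -0.023], [-0.069, 0.324, -0.023], [-0.069, 0.324, -0.023], [-0.069, 0.324, -0.023], [-0.069, 0.324, -0.023]], "delta_rot": [[0, 0, 31], [0, 0, 31], [0, 0, 31], [0, 0, 31], [0, 0, 31], [0, 0, 31], [0, 0, 31], [0, 0, 31]]}}

```text
clock: 1.43
eef_pos: [0.45, -0.16, 0.3001]
tool_rot: [0.999, 0.044, -0.0, -0.0]
ft_force: [0.9, -0.0, 1.4]
grip_width: 0.0431
```

```bash
python3 - <<'E'
from h import *
from workcell import bot
c=bot.calibration("wrist"); p,d=bot.camera("wrist"); p=p[:,:,::-1].copy(); cv2.imwrite("pics/w1.png",p); np.save("pics/w1.npy",d); print(c)
delta(bot,[.5285,-.1963,.15],Rt(5.25))
E
```

```text
{'fovy': 65.70646984690485, 'cx': 317.4226411238655, 'cy': 201.452231829501, 'origin': array([ 0.44381987, -0.09119061,  0.42554247]), 'orientation': array([0.98949386, 0.04357395, 0.00511463, 0.13775724])}
lin m [0.0724 0.0357 0.1498] rot deg [ 0.3  -0.07 -0.47] | at [ 0.4532 -0.166   0.2996] t 1.48 w 0.0428 j [-0.35  0.19  0.07  1.45 -0.    1.14]
```

View pics/w1.png

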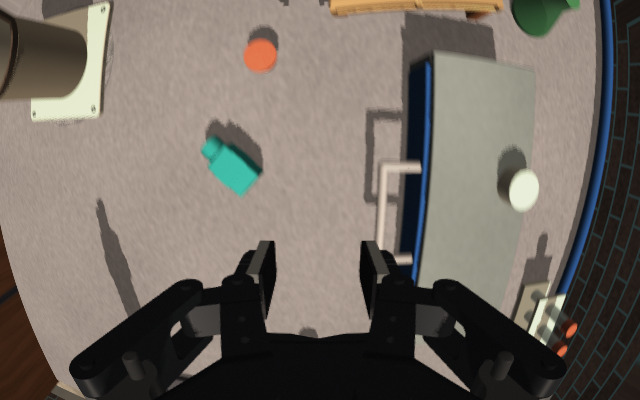

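```bash
python3 - <<'E'
from h import *
from workcell import bot
c=bot.calibration("wrist"); p,d=bot.camera("wrist"); cv2.imwrite("pics/w2.png",p[:,:,::-1]); P=wpts(c,d)
a=np.radians(5.25); o=np.array([.5786,-.1947]); L=(P[...,:2]-o)@np.array([[np.cos(a),-np.sin(a)],[np.sin(a),np.cos(a)]])
vv,uu=np.mgrid[0:400,0:640]
m=(d>0)&(P[...,2]>.05)&(P[...,2]<.09)&(L[...,0]<-.015)&(L[...,0]>-.09)&(L[...,1]<.08)&(L[...,1]>-.1)&(vv<255)
q=L[m]; print(m.sum(),np.median(P[m][:,2]))
for y in np.arange(-.07,.08,.01):
    s=q[abs(q[:,1]-y)<.005]
    if len(s): print(y.round(3),len(s),np.percentile(s[:,0],[5,50,95]).round(4))
b=(d>0)&(abs(P[...,2])<.01)&(L[...,0]<-.08); print("bench",np.median(P[b][:,2]),"cab",np.median(P[(d>0)&(L[...,0]>.03)&(L[...,0]<.12)&(L[...,1]>0)&(L[...,1]<.18)][:,2]))
for l,lo,hi in (("front edge",.085,.11),):
    mm=(d>0)&(P[...,2]>lo)&(P[...,2]<hi)&(vv<260)&(abs(L[...,1]-.09)<.09)&(abs(L[...,0])<.05)
    for y in (.02,.06,.1,.14,.17):
        k=mm&(abs(L[...,1]-y)<.006); print(y,np.percentile(L[k][:,0],1).round(4),np.percentile(L[k][:,0],5).round(4))
k=(d>0)&(P[...,2]>.09)&(abs(L[...,0]-.05)<.02)&(L[...,1]>.1)&(L[...,1]<.3); print("left edge",np.percentile(L[k][:,1],99))
delta(bot,[.5285,-.1963,.15],Rt(5.25))
E
```

```text
1283 0.07664700688182707
-0.06 72 [-0.034  -0.0243 -0.0158]
-0.05 103 [-0.0466 -0.0333 -0.0176]
-0.04 60 [-0.0559 -0.0498 -0.0444]
-0.03 73 [-0.0561 -0.0517 -0.0453]
-0.02 82 [-0.0566 -0.0518 -0.0459]
-0.01 80 [-0.0566 -0.0514 -0.045 ]
0.0 72 [-0.0553 -0.051  -0.0457]
0.01 78 [-0.0555 -0.0516 -0.046 ]
0.02 81 [-0.0556 -0.051  -0.0455]
0.03 77 [-0.0554 -0.0512 -0.046 ]
0.04 83 [-0.0555 -0.0512 -0.0451]
0.05 87 [-0.0555 -0.0515 -0.0456]
0.06 246 [-0.0542 -0.0379 -0.0175]
0.07 89 [-0.0518 -0.0332 -0.017 ]
bench 0.00018715186281842433 cab 0.09563479225141464
0.02 0.0004 0.001
0.06 -0.0002 0.0005
0.1 0.0004 0.001
0.14 0.0003 0.001
0.17 0.0004 0.001
left edge 0.1956026001796088
lin m [0.074  0.0399 0.1492] rot deg [ 0.07  0.02 -0.51] | at [ 0.4515 -0.1625  0.2992] t 1.53 w 0.0428 j [-0.34  0.18  0.06  1.45 -0.    1.14]
```

>>> {"name": "jog_arm", "arguments": {"jaw": [0.5, 0.5, 0.5, 0.5, 0.5, 0.5, 0.5, 0.5], "linear": [[0.073, 0.04, 0.1], [0.073, 0.04, 0.149], [0.073, 0.04, 0.149], [0.073, 0.04, 0.149], [0.073, 0.04, 0.149], [0.073, 0.04, 0.149], [0.073, 0.04, 0.149], [0.073, 0.04, 0.149]], "delta_rot": [[0, 0, 0], [0, 0, 0], [0, 0, 0], [0, 0, 0], [0, 0, 0], [0, 0, 0], [0, 0, 0], [0, 0, 0]]}}

```text
clock: 2.2
eef_pos: [0.5269, -0.1909, 0.1541]
tool_rot: [0.999, 0.045, 0.002, 0.001]
ft_force: [0.3, 0.4, -0.1]
grip_width: 0.0426
```

```bash
python3 - <<'E'
from h import *
from workcell import bot
delta(bot,[.5273,-.1964,.070],Rt(5.25))
E
```

```text
lin m [-0.0003  0.0054  0.0841] rot deg [ 0.08 -0.19 -0.1 ] | at [ 0.5269 -0.1909  0.1541] t 2.2 w 0.0426 j [-0.35  0.41 -0.    1.15  0.    1.13]
```

>>> {"name": "jog_arm", "arguments": {"jaw": [0.5, 0.5, 0.5, 0.5, 0.5, 0.5, 0.5, 0.5], "linear": [[0, 0.005, 0.04], [0, 0.005, 0.08], [0, 0.005, 0.08], [0, 0.005, 0.08], [0, 0.005, 0.08], [0, 0.005, 0.08], [0, 0.005, 0.08], [0, 0.005, 0.08]], "delta_rot": [[0, 0, 0], [0, 0, 0], [0, 0, 0], [0, 0, 0], [0, 0, 0], [0, 0, 0], [0, 0, 0], [0, 0, 0]]}}

```text
clock: 2.87
eef_pos: [0.528, -0.1965, 0.0737]
tool_rot: [0.999, 0.045, 0.002, 0.001]
ft_force: [-0.3, -0.7, -0.4]
grip_width: 0.0428
```

```bash
python3 - <<'E'
from h import *
from workcell import bot
p,d=bot.camera("wrist"); cv2.imwrite("pics/w3.png",p[:,:,::-1])
delta(bot,[.5273,-.1964,.070],Rt(5.25)); print(bot.get_obs()['ft_force'])
E
```

```text
lin m [-0.0004 -0.      0.0031] rot deg [ 0.08 -0.16 -0.13] | at [ 0.5277 -0.1964  0.0731] t 2.92 w 0.0427 j [-0.36  0.49 -0.1   0.97  0.    1.13]
[-0.2125498   0.33412361  0.68962587]
```

View pics/w3.png

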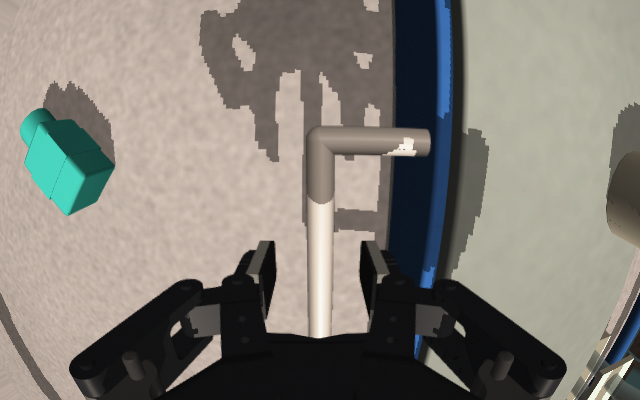

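The bar (column ~320) is centred between the jaws. Next I close on it, then pull.

>>> {"name": "jog_arm", "arguments": {"jaw": [1, 1, 1, 1, 1, 1, 1, 1], "linear": [[0, 0, 0], [0, 0, 0], [0, 0, 0], [0, 0, 0], [0, 0, 0], [0, 0, 0], [-0.01, 0, 0], [-0.02, 0, 0]], "delta_rot": [[0, 0, 0], [0, 0, 0], [0, 0, 0], [0, 0, 0], [0, 0, 0], [0, 0, 0], [0, 0, 0], [0, 0, 0]]}}

```text
clock: 3.58
eef_pos: [0.5084, -0.1978, 0.0719]
tool_rot: [0.999, 0.045, 0.002, 0.0]
ft_force: [2.6, 0.9, 3.3]
grip_width: 0.0098
```

>>> {"name": "jog_arm", "arguments": {"jaw": [1, 1, 1, 1, 1, 1, 1, 1], "linear": [[-0.015, 0, 0], [-0.03, 0, 0], [-0.045, 0, 0], [-0.06, 0, 0], [-0.075, 0, 0], [-0.085, 0, 0], [-0.094, 0, 0], [-0.1, 0, 0]], "delta_rot": [[0, 0, 0], [0, 0, 0], [0, 0, 0], [0, 0, 0], [0, 0, 0], [0, 0, 0], [0, 0, 0], [0, 0, 0]]}}

```text
clock: 4.25
eef_pos: [0.4149, -0.2063, 0.0721]
tool_rot: [0.999, 0.046, 0.009, -0.001]
ft_force: [35.6, 7.8, -27.4]
grip_width: 0.0097
```

```bash
python3 - <<'E'
from h import *
from workcell import bot
delta(bot,[.5273,-.1964,.070],Rt(5.25)); print(bot.get_obs()['ft_force'])
E
```

```text
lin m [0.1128 0.0004 0.0042] rot deg [-0.11 -1.07 -0.02] | at [ 0.4149 -0.2063  0.0721] t 4.25 w 0.0097 j [-0.47  0.32 -0.39  0.85  0.01  1.01]
[ 35.58065208   7.7852237  -27.43575019]
```

>>> {"name": "jog_arm", "arguments": {"jaw": [1, 0.5, 0.5, 0.5, 0.5, 0.5, 0.5, 0.5], "linear": [[0.004, 0, 0], [0.005, 0, 0], [0.005, 0, 0], [0.005, 0, 0], [0.005, 0, 0], [0.005, 0, 0], [0.005, 0, -0.04], [0.005, 0, -0.08]], "delta_rot": [[0, 0, 0], [0, 0, 0], [0, 0, 0], [0, 0, 0], [0, 0, 0], [0, 0, 0], [0, 0, 0], [0, 0, 0]]}}

```text
clock: 4.92
eef_pos: [0.4093, -0.2051, 0.1497]
tool_rot: [0.999, 0.045, -0.004, -0.002]
ft_force: [1.5, -0.3, 0.4]
grip_width: 0.0427
```

```bash
python3 - <<'E'
from h import *
from workcell import bot
delta(bot,[.47,-.07,.36],Rt(95)); print(bot.get_obs()['ft_force'])
E
```

```text
lin m [ 0.071  -0.1301 -0.2102] rot deg [ -0.51   0.14 -89.9 ] | at [ 0.4093 -0.2051  0.1497] t 4.92 w 0.0427 j [-0.46  0.24 -0.27  1.07 -0.    1.02]
[ 1.47823164 -0.29224409  0.36681389]
```

>>> {"name": "jog_arm", "arguments": {"jaw": [0.5, 0.5, 0.5, 0.5, 0.5, 0.5, 0.5, 0.5], "linear": [[0.01, -0.01, -0.04], [0.02, -0.04, -0.08], [0.05, -0.08, -0.12], [0.071, -0.13, -0.16], [0.071, -0.13, -0.2], [0.071, -0.13, -0.21], [0.071, -0.13, -0.21], [0.071, -0.13, -0.21]], "delta_rot": [[0, 0, -90], [0, 0, -90], [0, 0, -90], [0, 0, -90], [0, 0, -90], [0, 0, -90], [0, 0, -90], [0, 0, -90]]}}

```text
clock: 5.58
eef_pos: [0.473, -0.0692, 0.3656]
tool_rot: [0.853, 0.522, 0.003, 0.002]
ft_force: [-0.1, -0.6, 0.0]
grip_width: 0.0432
```

```bash
python3 - <<'E'
from h import *
from workcell import bot
delta(bot,[.45,-.02,.36],Rt(95)); print(bot.get_obs()['ft_force'])
E
```

```text
lin m [ 0.0333 -0.0429  0.0054] rot deg [ 4.500e-01 -3.000e-02 -3.208e+01] | at [ 0.473  -0.0692  0.3656] t 5.58 w 0.0432 j [-0.15  0.17  0.22  1.61  0.    0.33]
[-0.11764403 -0.59837924  0.01869841]
```

>>> {"name": "jog_arm", "arguments": {"jaw": [0.5, 0.5, 0.4, 0.4, 0.4, 0.4, 0.4, 0.4], "linear": [[0.033, -0.043, 0.005], [0.033, -0.043, 0.005], [0.033, -0.043, 0.005], [0.033, -0.043, 0.005], [0.033, -0.043, 0.005], [0.033, -0.043, 0.005], [0.033, -0.043, 0.005], [0.033, -0.043, 0.005]], "delta_rot": [[0, 0, -32], [0, 0, -32], [0, 0, -32], [0, 0, -32], [0, 0, -32], [0, 0, -32], [0, 0, -32], [0, 0, -32]]}}

```text
clock: 6.25
eef_pos: [0.4482, -0.0215, 0.3563]
tool_rot: [0.68, 0.733, -0.0, -0.0]
ft_force: [-0.9, -0.9, -0.3]
grip_width: 0.0513
```

```bash
python3 - <<'E'
from h import *
from workcell import bot
delta(bot,[.45,-.02,.36],Rt(95))
c=bot.calibration("wrist"); p,d=bot.camera("wrist"); cv2.imwrite("pics/w4.png",p[:,:,::-1]); np.save("pics/w4.npy",d); import json
json.dump({k:np.asarray(v).tolist() for k,v in c.items()},open("pics/w4.json","w"))
p,d=bot.camera("scene");cv2.imwrite("pics/s4.png",p[:,:,::-1]); np.save("pics/s4.npy",d)
p,d=bot.camera("top");cv2.imwrite("pics/t4.png",p[:,:,::-1]); np.save("pics/t4.npy",d)
E
```

```text
lin m [ 0.0013  0.0019 -0.0037] rot deg [-0.02  0.   -0.68] | at [ 0.4482 -0.0215  0.3563] t 6.25 w 0.0513 j [-0.05  0.12  0.13  1.59 -0.   -0.12]
```

View pics/w4.png

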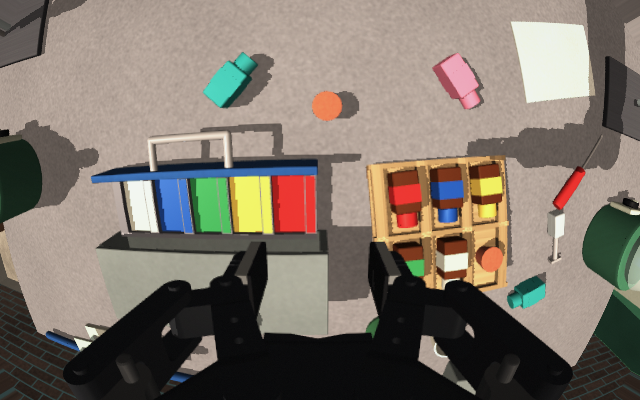

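View pics/s4.png

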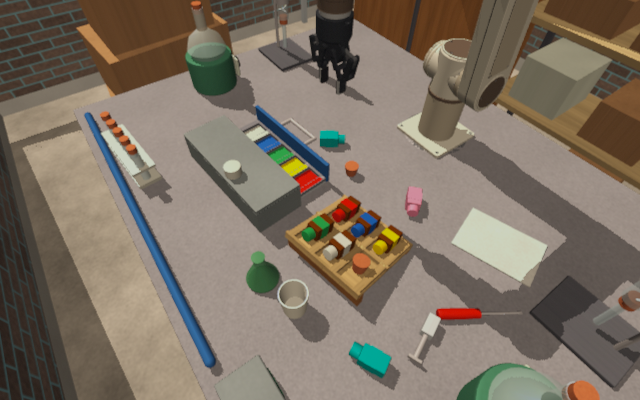

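```bash
cat >> h.py <<'E'
CA=np.radians(5.25); CO=np.array([.5786,-.1947])
def cabL(P): return (P[...,:2]-CO)@np.array([[np.cos(CA),-np.sin(CA)],[np.sin(CA),np.cos(CA)]])
def cabW(l): return CO+np.array([[np.cos(CA),-np.sin(CA)],[np.sin(CA),np.cos(CA)]])@np.array(l)
E
python3 - <<'E'
from h import *
import json
from workcell import bot
w=json.load(open("pics/w4.json")); w={k:np.array(v) for k,v in w.items()}
for n,c,f in (("w",w,"w4"),("s",bot.calibration("scene"),"s4"),("t",bot.calibration("top"),"t4")):
    p=cv2.imread(f"pics/{f}.png"); d=np.load(f"pics/{f}.npy"); P=(wpts if n=="w" else pts)(c,d); L=cabL(P)
    print(n,"cab top z",np.median(P[(d>0)&(abs(L[...,0]-.08)<.04)&(abs(L[...,1]-.05)<.1)][:,2]))
    for k,m in masks(p).items():
        m=m&(d>0)&(abs(L[...,1])<.19)&(L[...,0]<0)&(L[...,0]>-.14)&(P[...,2]<.06)
        if m.sum()<30: print(k,m.sum()); continue
        q=L[m]; print(" ",k,m.sum(),"x",np.percentile(q[:,0],[1,5,50,95,99]).round(4),"y",np.percentile(q[:,1],[2,50,98]).round(4),"z",np.percentile(P[m][:,2],[10,50,90]).round(4))
    for k,m in masks(p).items():
        m=m&(d>0)&(P[...,2]>.045)&(P[...,2]<.13)&(P[...,0]>.38)&(P[...,0]<.66)&(P[...,1]>.02)&(P[...,1]<.3)
        kk,l,s,ce=cv2.connectedComponentsWithStats(m.astype(np.uint8))
        for i in range(1,kk):
            if s[i,4]>20: q=P[l==i]; print(n,k,s[i,4],ce[i].round(1),np.median(q,0).round(4))
E
```

```text
w cab top z 0.09542510894730344
  red 2110 x [-0.0938 -0.0905 -0.051  -0.0093 -0.0044] y [0.1145 0.1433 0.1765] z [0.0174 0.0187 0.0304]
  yellow 66 x [-0.094  -0.0909 -0.0468 -0.0046 -0.0042] y [0.0523 0.0543 0.1036] z [0.0172 0.0186 0.0195]
  green 1717 x [-0.0943 -0.091  -0.0512 -0.0095 -0.0045] y [-0.0217  0.0061  0.0408] z [0.0174 0.0187 0.0305]
  blue 1504 x [-0.0951 -0.0918 -0.052  -0.01   -0.0055] y [-0.0893 -0.0608 -0.0263] z [0.0176 0.0188 0.0306]
  white 3255 x [-0.1397 -0.1385 -0.0967 -0.0124 -0.0052] y [-0.1771 -0.103   0.1791] z [-0.0009  0.0166  0.0303]
w red 525 [405.6 194. ] [0.4768 0.1078 0.0607]
w red 216 [407.1 219.7] [0.5153 0.1173 0.062 ]
w yellow 209 [493.7 185.2] [0.4496 0.256  0.0608]
w yellow 27 [482.8 210. ] [0.4926 0.2453 0.0572]
w yellow 40 [492.8 209.6] [0.4889 0.2608 0.0638]
w green 210 [415.8 267.2] [0.5817 0.1365 0.0839]
w blue 469 [448.7 189.6] [0.4648 0.1751 0.0604]
w blue 234 [447.5 214.8] [0.5037 0.1799 0.0616]
w white 377 [455.5 261.7] [0.5713 0.2007 0.0839]
w white 25 [448.2 280.9] [0.6065 0.1958 0.0823]
s cab top z 0.09651947411731371
  red 266
[... 1354 characters left out ...]
.026 ]
  blue 430 x [-0.0976 -0.093  -0.0526 -0.0122 -0.0078] y [-0.0868 -0.0605 -0.0291] z [0.0134 0.02   0.0303]
  white 422 x [-0.0987 -0.0947 -0.0532 -0.0125 -0.0084] y [-0.1508 -0.1249 -0.0958] z [0.0138 0.0202 0.0326]
t red 31 [309.1 212.7] [0.5119 0.1175 0.0627]
t red 73 [311.7 224.3] [0.4749 0.1085 0.0604]
t yellow 42 [269.  220.5] [0.4893 0.2515 0.0632]
t yellow 102 [270.8 232.3] [0.4506 0.2457 0.0602]
t green 33 [303.6 179.9] [0.621  0.1319 0.0866]
t green 59 [305.6 191.4] [0.5829 0.1256 0.0854]
t blue 43 [289.5 216.3] [0.5029 0.1817 0.0631]
t blue 74 [291.6 228.2] [0.4628 0.1757 0.0608]
t white 31 [282.5 183.6] [0.6092 0.2011 0.0876]
t white 81 [283.3 195.9] [0.569  0.2014 0.0838]
```

```bash
python3 - <<'E'
from h import *
import json
from workcell import bot
w=json.load(open("pics/w4.json")); w={k:np.array(v) for k,v in w.items()}
for n,c,f in (("w",w,"w4"),("s",bot.calibration("scene"),"s4")):
    p=cv2.imread(f"pics/{f}.png"); d=np.load(f"pics/{f}.npy"); P=(wpts if n=="w" else pts)(c,d); L=cabL(P)
    base=(d>0)&(abs(L[...,1])<.17)&(L[...,0]<-.03)&(L[...,0]>-.09)&(P[...,2]<.06)
    z=P[...,2]
    h,_=np.histogram(L[base&(z>.0265)][:,1],bins=np.arange(-.18,.181,.004)); g,_=np.histogram(L[base&(z<.023)][:,1],bins=np.arange(-.18,.181,.004))
    for i in range(len(h)): print(n,round(-.178+.004*i,3),h[i],g[i], end=" | ")
    print()
E
```

```text
w -0.178 0 0 | w -0.174 0 0 | w -0.17 23 0 | w -0.166 62 0 | w -0.162 57 12 | w -0.158 42 79 | w -0.154 0 53 | w -0.15 0 54 | w -0.146 0 61 | w -0.142 0 59 | w -0.138 0 61 | w -0.134 0 56 | w -0.13 0 58 | w -0.126 0 59 | w -0.122 0 57 | w -0.118 0 58 | w -0.114 0 0 | w -0.11 17 0 | w -0.106 57 0 | w -0.102 67 0 | w -0.098 68 0 | w -0.094 72 1 | w -0.09 53 94 | w -0.086 0 65 | w -0.082 0 66 | w -0.078 0 71 | w -0.074 0 68 | w -0.07 0 61 | w -0.066 0 74 | w -0.062 0 66 | w -0.058 0 72 | w -0.054 0 75 | w -0.05 0 67 | w -0.046 0 34 | w -0.042 16 0 | w -0.038 71 0 | w -0.034 73 0 | w -0.03 78 0 | w -0.026 85 1 | w -0.022 50 99 | w -0.018 0 80 | w -0.014 0 75 | w -0.01 0 78 | w -0.006 0 75 | w -0.002 0 87 | w 0.002 0 77 | w 0.006 0 80 | w 0.01 0 83 | w 0.014 0 86 | w 0.018 0 80 | w 0.022 0 75 | w 0.026 9 0 | w 0.03 82 0 | w 0.034 87 0 | w 0.038 91 0 | w 0.042 95 0 | w 0.046 51 90 | w 0.05 0 89 | w 0.054 0 88 | w 0.058 0 92 | w 0.062 0 89 | w 0.066 0 93 | w 0.07 0 88 | w 0.074 0 91 | w 0.078 0 85 | w 0.082 0 97 | w 0.086 0 85 | w 0.09 0 93 | w 0.094 28 16 | w 0.098 92 0 | w 0.102 97 0 | w 
[... 941 characters left out ...]
01 0 14 | s -0.006 0 14 | s -0.002 0 15 | s 0.002 0 14 | s 0.006 0 13 | s 0.01 0 13 | s 0.014 0 15 | s 0.018 0 6 | s 0.022 0 0 | s 0.026 3 0 | s 0.03 13 0 | s 0.034 18 0 | s 0.038 13 0 | s 0.042 22 4 | s 0.046 15 21 | s 0.05 1 14 | s 0.054 0 16 | s 0.058 0 12 | s 0.062 0 16 | s 0.066 0 14 | s 0.07 0 14 | s 0.074 0 17 | s 0.078 0 13 | s 0.082 0 17 | s 0.086 0 11 | s 0.09 0 0 | s 0.094 2 0 | s 0.098 17 0 | s 0.102 18 0 | s 0.106 16 0 | s 0.11 23 4 | s 0.114 16 20 | s 0.118 0 14 | s 0.122 0 16 | s 0.126 0 17 | s 0.13 0 20 | s 0.134 0 18 | s 0.138 0 10 | s 0.142 0 20 | s 0.146 0 17 | s 0.15 0 21 | s 0.154 0 16 | s 0.158 0 0 | s 0.162 5 0 | s 0.166 13 0 | s 0.17 14 0 | s 0.174 0 0 | s 0.178 0 0 |
```

```bash
python3 - <<'E'
from h import *
from workcell import bot
delta(bot,[.52,.18,.30],Rt(100.5))
E
```

```text
lin m [0.1954 0.0868 0.0563] rot deg [-0.01  0.   -6.14] | at [ 0.4483 -0.0215  0.3563] t 6.4 w 0.0513 j [-0.05  0.12  0.13  1.59 -0.   -0.12]
```

>>> {"name": "jog_arm", "arguments": {"jaw": [0.3, 0.3, 0.3, 0.3, 0.3, 0.3, 0.3, 0.3], "linear": [[0.195, 0.087, 0.056], [0.195, 0.087, 0.056], [0.195, 0.087, 0.056], [0.195, 0.087, 0.056], [0.195, 0.087, 0.056], [0.195, 0.087, 0.056], [0.195, 0.087, 0.056], [0.195, 0.087, 0.056]], "delta_rot": [[0, 0, -6], [0, 0, -6], [0, 0, -6], [0, 0, -6], [0, 0, -6], [0, 0, -6], [0, 0, -6], [0, 0, -6]]}}

```text
clock: 7.07
eef_pos: [0.5198, 0.18, 0.2997]
tool_rot: [0.64, 0.769, -0.001, -0.0]
ft_force: [-0.2, -0.6, 1.0]
grip_width: 0.06
```

```bash
cat >> h.py <<'E'
import json
def wsnap(bot,name):
    bot.camera("wrist") if False else None
    c=bot.calibration("wrist"); p,d=bot.camera("wrist"); p=p[:,:,::-1].copy(); cv2.imwrite(f"pics/{name}.png",p)
    np.save(f"pics/{name}.npy",d); json.dump({k:np.asarray(v).tolist() for k,v in c.items()},open(f"pics/{name}.json","w"))
    return c,p,d
E
python3 - <<'E'
from h import *
from workcell import bot
bot.camera("top"); 
delta(bot,[.52,.18,.30],Rt(100.5)); wsnap(bot,"w5")
E
```

```text
lin m [0.0008 0.0003 0.0004] rot deg [-0.04  0.04 -0.1 ] | at [0.5199 0.1792 0.3004] t 7.12 w 0.0597 j [ 0.33  0.33  0.26  1.5  -0.    0.15]
```

View pics/w5.png

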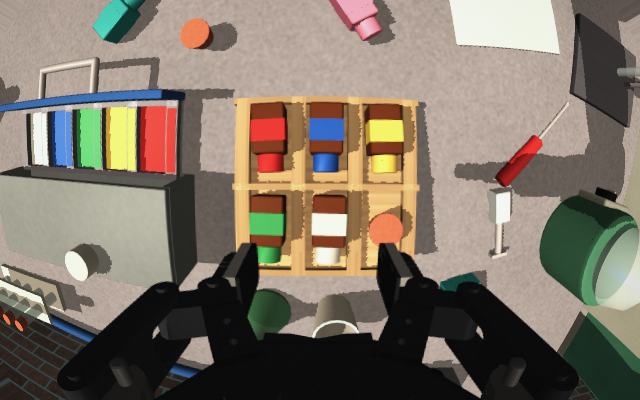

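```bash
cat >> h.py <<'E'
def load(name):
    c={k:np.array(v) for k,v in json.load(open(f"pics/{name}.json")).items()}
    return c,cv2.imread(f"pics/{name}.png"),np.load(f"pics/{name}.npy")
def bottles(c,p,d,psi=10.5,box=((.38,.66),(.02,.30)),zmin=.045):
    P=wpts(c,d); a=np.radians(psi); t=np.radians(12)
    ex=np.array([np.cos(a)*np.cos(t),np.sin(a)*np.cos(t),np.sin(t)]); ey=np.array([-np.sin(a),np.cos(a),0]); ez=np.cross(ex,ey)
    hsv=cv2.cvtColor(p,cv2.COLOR_BGR2HSV).astype(int)
    amber=(hsv[...,0]<14)&(hsv[...,1]>150)&(hsv[...,2]<130)
    out={}
    for k,m in masks(p).items():
        m=m&(d>0)&(P[...,2]>zmin)&(P[...,2]<.13)&(P[...,0]>box[0][0])&(P[...,0]<box[0][1])&(P[...,1]>box[1][0])&(P[...,1]<box[1][1])
        kk,l,s,ce=cv2.connectedComponentsWithStats(m.astype(np.uint8))
        if kk<2: print(k,"none"); continue
        i=1+np.argmax(s[1:,4]); B=np.median(P[l==i],0)
        q=P-B; u,v,w=q@ex,q@ey,q@ez
        sel=(d>0)&(amber|m)&(abs(w)<.006)&(abs(u)<.055)&(abs(v)<.032)
        kk,l2,s2,_=cv2.connectedComponentsWithStats(cv2.morphologyEx(sel.astype(np.uint8),cv2.MORPH_OPEN,np.ones((2,2))))
        j=1+np.argmax(s2[1:,4]); sel=l2==j
        A=np.column_stack([u[sel],v[sel],np.ones(sel.sum())]); co,res,_,_=np.linalg.lstsq(A,w[sel],rcond=None)
        r=cv2.minAreaRect((np.column_stack([u[sel],v[sel]])*1000).astype(np.float32))
        print(k,"band",B.round(4),"px",ce[i].round(0),"n",sel.sum(),"tilt resid deg",np.degrees(co[:2]).round(1),"rect",np.round(r[0],1),np.round(r[1],1),round(r[2],1),
          "u",(np.percentile(u[sel],[1,99])*1e3).round(1),"v",(np.percentile(v[sel],[1,99])*1e3).round(1))
        out[k]=(B,B+ex*r[0][0]/1e3+ey*r[0][1]/1e3+ez*co[2],(ex,ey,ez))
    return out
E
python3 - <<'E'
from h import *
c,p,d=load("w5"); o=bottles(c,p,d)
for k in o: print(k,o[k][1].round(4))
E
```

```text
red band [0.4763 0.1112 0.061 ] px [268. 129.] n 1479 tilt resid deg [ 8.7 34.2] rect [21.3  7.5] [115.8  62.3] 23.4 u [-31.1  49.5] v [-19.1  20.3]
yellow band [0.4919 0.258  0.0626] px [383. 164.] n 61 tilt resid deg [ -4.2 -31. ] rect [-0.1  5.6] [ 5.8 18.4] 89.0 u [-9.1  9.1] v [2.6 8.6]
green band [0.5841 0.1294 0.0841] px [267. 224.] n 752 tilt resid deg [-26.1  10.5] rect [-18.6  14.6] [51.4 98.7] 61.5 u [-10.4  28.9] v [-18.9  19.8]
blue band [0.4642 0.1793 0.0611] px [326. 129.] n 709 tilt resid deg [ 80.7 -12.6] rect [22.1  3.2] [78.8 42.3] 0.0 u [-11.   13.3] v [-18.   24.1]
white band [0.5713 0.2021 0.0841] px [329. 224.] n 888 tilt resid deg [ -6.9 -14.5] rect [-14.6   2.7] [42.9 71.3] 89.6 u [-32.   14.3] v [-18.8  24. ]
red [0.4955 0.1224 0.0648]
yellow [0.49   0.2634 0.0665]
green [0.5634 0.1404 0.0809]
blue [0.4851 0.1864 0.0646]
white [0.557  0.2022 0.0802]
```

```bash
cat >> h.py <<'E'
def bottles2(c,p,d,psi=10.5,tilt=12,cols=None,box=((.38,.66),(.02,.30)),verbose=1):
    P=wpts(c,d); a=np.radians(psi); t=np.radians(tilt)
    ex=np.array([np.cos(a)*np.cos(t),np.sin(a)*np.cos(t),np.sin(t)]); ey=np.array([-np.sin(a),np.cos(a),0]); ez=np.cross(ex,ey)
    hsv=cv2.cvtColor(p,cv2.COLOR_BGR2HSV).astype(int); mk=masks(p)
    mk['yellow']=(abs(hsv[...,0]-29)<6)&(hsv[...,1]>140)&(hsv[...,2]>90)
    out={}
    for k in cols or mk:
        m=mk[k]&(d>0)&(P[...,2]>.045)&(P[...,2]<.13)&(P[...,0]>box[0][0])&(P[...,0]<box[0][1])&(P[...,1]>box[1][0])&(P[...,1]<box[1][1])
        kk,l,s,ce=cv2.connectedComponentsWithStats(m.astype(np.uint8))
        if kk<2: print(k,"none"); continue
        # largest component with flat top
        best=1+np.argmax(s[1:,4]); B=np.median(P[l==best],0)
        q=P-B; u,v,w=q@ex,q@ey,q@ez
        for it in range(2):
            sel=(d>0)&(abs(w)<.0045)&(abs(u)<.07)&(abs(v)<.027)
            sl=[]
            for uu in np.arange(-.05,.051,.006):
                x=v[sel&(abs(u-uu)<.003)]
                if len(x)>25: sl.append((uu,*np.percentile(x,[3,97])))
            sl=np.array(sl); wd=sl[:,2]-sl[:,1]; g=(wd>.034)&(wd<.046)
            if g.sum()<2: break
            f=np.polyfit(sl[g,0],(sl[g,1]+sl[g,2])/2,1)
            uc=u[sel&(abs(v-np.polyval(f,u))<.014)&(abs(u)<.055)]
            h,e=np.histogram(uc,np.arange(-.06,.061,.002))
            con=np.where(h>.45*np.median(h[h>0]))[0]
            break
        if verbose: print(k,"band",B.round(4),"px",ce[best].round(0),"slices",g.sum(),"width",np.median(wd[g]).round(4) if g.any() else None,"mid@0 mm",(f[1]*1e3).round(1) if g.any() else None,"yaw",round(psi+np.degrees(f[0]),1) if g.any() else None)
        print("   uhist",[(int(round(1e3*e[i])),int(h[i])) for i in range(len(h)) if h[i]>0])
    return ex,ey,ez
E
python3 - <<'E'
from h import *
c,p,d=load("w5"); bottles2(c,p,d)
E
```

```text
red band [0.4763 0.1112 0.061 ] px [268. 129.] slices 11 width 0.0377 mid@0 mm -0.3 yaw 11.5
   uhist [(-36, 1), (-34, 30), (-32, 34), (-30, 39), (-28, 33), (-26, 37), (-24, 40), (-22, 34), (-20, 43), (-18, 36), (-16, 37), (-14, 39), (-12, 35), (-10, 39), (-8, 40), (-6, 36), (-4, 41), (-2, 42), (0, 32), (2, 44), (4, 40), (6, 35), (8, 45), (10, 42), (12, 36), (14, 41), (16, 46), (18, 33), (20, 39), (22, 46), (24, 40), (26, 34), (28, 14), (30, 5), (32, 1), (34, 7), (36, 5), (38, 3), (40, 7), (42, 7), (44, 5), (46, 4), (48, 4)]
yellow band [0.452  0.2494 0.0611] px [386. 130.] slices 11 width 0.0375 mid@0 mm -0.3 yaw 11.9
   uhist [(-36, 4), (-34, 24), (-32, 35), (-30, 31), (-28, 41), (-26, 36), (-24, 36), (-22, 39), (-20, 34), (-18, 38), (-16, 41), (-14, 32), (-12, 37), (-10, 36), (-8, 37), (-6, 40), (-4, 29), (-2, 44), (0, 37), (2, 34), (4, 41), (6, 36), (8, 37), (10, 41), (12, 37), (14, 33), (16, 45), (18, 40), (20, 31), (22, 44), (24, 40), (26, 29), (28, 3), (30, 4), (32, 1), (34, 6), (36, 6), (38, 3), (40, 4), (42, 8), (44, 8), (46, 3), (48, 4)]
green band [0.5841 0.1294 0.0841] px
[... 817 characters left out ...]
(12, 40), (14, 48), (16, 44), (18, 27), (20, 48), (22, 48), (24, 25), (26, 45), (28, 2), (30, 10), (32, 1), (34, 4), (36, 4), (38, 1), (40, 6), (42, 6), (44, 7), (46, 3), (48, 3)]
white band [0.5713 0.2021 0.0841] px [329. 224.] slices 11 width 0.0366 mid@0 mm -0.1 yaw 9.5
   uhist [(-34, 34), (-32, 38), (-30, 48), (-28, 48), (-26, 24), (-24, 48), (-22, 47), (-20, 31), (-18, 40), (-16, 48), (-14, 47), (-12, 25), (-10, 48), (-8, 44), (-6, 27), (-4, 44), (-2, 46), (0, 28), (2, 41), (4, 48), (6, 36), (8, 36), (10, 48), (12, 35), (14, 37), (16, 48), (18, 33), (20, 39), (22, 48), (24, 26), (26, 31), (28, 5), (30, 6), (32, 5), (34, 3), (36, 4), (38, 6), (40, 7), (42, 2), (44, 7), (46, 2), (48, 4)]
```

```bash
cat >> h.py <<'E'
def frame(psi,tilt=12):
    a=np.radians(psi); t=np.radians(tilt)
    ex=np.array([np.cos(a)*np.cos(t),np.sin(a)*np.cos(t),np.sin(t)]); ey=np.array([-np.sin(a),np.cos(a),0]); return ex,ey,np.cross(ex,ey)
def grasp(B,mid,psi,up=0.):
    ex,ey,ez=frame(psi); return np.array(B)+.008*ex+mid*ey+(-.010+up)*ez, np.column_stack([ey,ex,-ez])
SL=dict(red=.136,yellow=.068,green=0,blue=-.068,white=-.136)
def slot(col,up=0.):
    xy=cabW([-.052,.0028+SL[col]]); return np.array([*xy,.0187+.030+up]),Rt(95.25)
E
python3 - <<'E'
from h import *
from workcell import bot
pos,M=grasp([.4763,.1112,.061],-.0003,11.5,up=.06); print(pos); delta(bot,pos,M)
pos,M=grasp([.4763,.1112,.061],-.0003,11.5); print(pos); 
for k in SL: print(k,slot(k)[0])
E
```

```text
[0.47384101 0.11039357 0.11157067]
lin m [-0.0588 -0.0577  0.1894] rot deg [-11.99   0.15  -1.15] | at [0.52   0.1787 0.3009] t 7.17 w 0.0601 j [ 0.33  0.33  0.26  1.5  -0.    0.15]
[0.48606528 0.11288062 0.05288182]
red [ 0.51411772 -0.06124036  0.0487    ]
yellow [ 0.52033983 -0.1289551   0.0487    ]
green [ 0.52656194 -0.19666983  0.0487    ]
blue [ 0.53278405 -0.26438457  0.0487    ]
white [ 0.53900616 -0.3320993   0.0487    ]
```

>>> {"name": "jog_arm", "arguments": {"jaw": [0.33, 0.33, 0.33, 0.33, 0.33, 0.33, 0.33, 0.33], "linear": [[-0.03, -0.03, 0.03], [-0.059, -0.058, 0.06], [-0.059, -0.058, 0.1], [-0.059, -0.058, 0.14], [-0.059, -0.058, 0.175], [-0.059, -0.058, 0.189], [-0.059, -0.058, 0.189], [-0.059, -0.058, 0.189]], "delta_rot": [[-12, 0, -1], [-12, 0, -1], [-12, 0, -1], [-12, 0, -1], [-12, 0, -1], [-12, 0, -1], [-12, 0, -1], [-12, 0, -1]]}}

```text
clock: 7.83
eef_pos: [0.4724, 0.1097, 0.111]
tool_rot: [0.631, 0.769, 0.079, 0.066]
ft_force: [0.4, 0.5, 1.5]
grip_width: 0.0573
```

```bash
python3 - <<'E'
from h import *
from workcell import bot
bot.camera("top")
pos,M=grasp([.4763,.1112,.061],-.0003,11.5); delta(bot,pos,M)
wsnap(bot,"w6")
E
```

```text
lin m [ 0.0001 -0.0014  0.0614] rot deg [ 0.12  0.14 -0.17] | at [0.4748 0.1106 0.1132] t 7.88 w 0.0571 j [ 0.23  0.19 -0.47  0.7  -0.01  0.04]
```

View pics/w6.png

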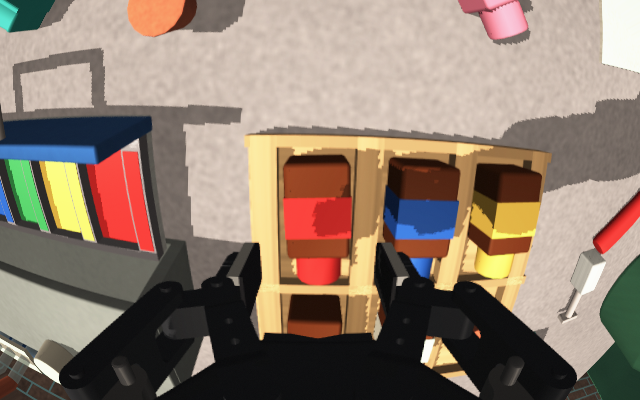

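The red bottle at (318,215) sits midway between the open fingers at (240,280) and (395,280), so I can go down.

>>> {"name": "jog_arm", "arguments": {"jaw": [0.33, 0.33, 0.33, 0.33, 0.33, 0.33, 0.33, 0.33], "linear": [[0, -0.001, 0.02], [0, -0.001, 0.04], [0, -0.001, 0.054], [0, -0.001, 0.061], [0, -0.001, 0.061], [0, -0.001, 0.061], [0, -0.001, 0.061], [0, -0.001, 0.061]], "delta_rot": [[0, 0, 0], [0, 0, 0], [0, 0, 0], [0, 0, 0], [0, 0, 0], [0, 0, 0], [0, 0, 0], [0, 0, 0]]}}

```text
clock: 8.6
eef_pos: [0.4863, 0.1138, 0.053]
tool_rot: [0.63, 0.77, 0.081, 0.068]
ft_force: [0.5, -0.2, 0.1]
grip_width: 0.0573
```

>>> {"name": "jog_arm", "arguments": {"jaw": [0.6, 1, 1, 1, 1, 1, 1, 1], "linear": [[0, 0, 0], [0, 0, 0], [0, 0, 0], [0, 0, 0], [0, 0, 0], [0, 0, 0], [0, 0, 0], [0, 0, 0]], "delta_rot": [[0, 0, 0], [0, 0, 0], [0, 0, 0], [0, 0, 0], [0, 0, 0], [0, 0, 0], [0, 0, 0], [0, 0, 0]]}}

```text
clock: 9.27
eef_pos: [0.4859, 0.1136, 0.0527]
tool_rot: [0.63, 0.77, 0.081, 0.068]
ft_force: [-1.3, -0.1, 5.6]
grip_width: 0.0392
```

```bash
python3 - <<'E'
from h import *
from workcell import bot
pos,M=grasp([.4763,.1112,.061],-.0003,11.5); delta(bot,pos,M)
pos,M=grasp([.4763,.1112,.061],-.0003,11.5,.08); delta(bot,pos,M)
pos,M=slot('red',.13); delta(bot,pos,M)
E
```

```text
lin m [-0.0008  0.     -0.0002] rot deg [ 0.12  0.13 -0.07] | at [0.4859 0.1136 0.0527] t 9.27 w 0.0392 j [ 0.24  0.3  -0.52  0.54 -0.01  0.03]
lin m [-0.001   0.0002 -0.0802] rot deg [ 0.12  0.13 -0.07] | at [0.4859 0.1136 0.0527] t 9.27 w 0.0392 j [ 0.24  0.3  -0.52  0.54 -0.01  0.03]
lin m [-0.1772  0.0196 -0.1243] rot deg [12.11 -0.54  6.15] | at [0.4859 0.1136 0.0527] t 9.27 w 0.0392 j [ 0.24  0.3  -0.52  0.54 -0.01  0.03]
```

>>> {"name": "jog_arm", "arguments": {"jaw": [1, 1, 1, 1, 1, 1, 1, 1], "linear": [[0, 0, -0.025], [0, 0, -0.06], [0, 0, -0.1], [-0.03, 0.005, -0.124], [-0.07, 0.01, -0.124], [-0.11, 0.02, -0.124], [-0.15, 0.02, -0.124], [-0.177, 0.02, -0.124]], "delta_rot": [[0, 0, 0], [0, 0, 0], [0, 0, 0], [4, 0, 2], [8, 0, 4], [12, -0.5, 6], [12, -0.5, 6], [12, -0.5, 6]]}}

```text
clock: 9.93
eef_pos: [0.5158, -0.0641, 0.1772]
tool_rot: [0.674, 0.739, -0.0, 0.0]
ft_force: [-0.9, 0.2, -1.4]
grip_width: 0.0391
```

```bash
python3 - <<'E'
from h import *
from workcell import bot
bot.camera("top")
c,p,d=wsnap(bot,"w7")
pos,M=slot('red',.05); delta(bot,pos,M)
E
```

```text
lin m [ 0.0038 -0.0004  0.0781] rot deg [-0.02  0.05 -0.19] | at [ 0.5149 -0.0649  0.1768] t 10.03 w 0.0389 j [-0.12  0.32 -0.08  1.17 -0.   -0.21]
```

View pics/w7.png

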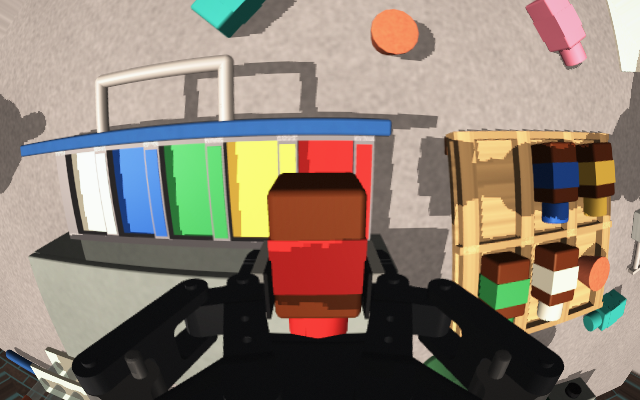

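>>> {"name": "jog_arm", "arguments": {"jaw": [1, 1, 1, 1, 1, 1, 1, 1], "linear": [[0.004, 0, 0.03], [0.004, 0, 0.06], [0.004, 0, 0.078], [0.004, 0, 0.078], [0.004, 0, 0.078], [0.004, 0, 0.078], [0.004, 0, 0.078], [0.004, 0, 0.078]], "delta_rot": [[0, 0, 0], [0, 0, 0], [0, 0, 0], [0, 0, 0], [0, 0, 0], [0, 0, 0], [0, 0, 0], [0, 0, 0]]}}

```text
clock: 10.7
eef_pos: [0.515, -0.0569, 0.101]
tool_rot: [0.673, 0.74, 0.001, 0.001]
ft_force: [0.0, 0.5, -0.7]
grip_width: 0.0389
```

```bash
python3 - <<'E'
from h import *
from workcell import bot
c,p,d=wsnap(bot,"w8"); cv2.imwrite("pics/w8z.png",cv2.resize(p[90:330,180:480],None,fx=2.4,fy=2.4))
pos,M=slot('red',.001); delta(bot,pos,M)
E
```

```text
lin m [-0.0042 -0.0012  0.0511] rot deg [0.16 0.01 0.16] | at [ 0.5148 -0.057   0.1008] t 10.75 w 0.0391 j [-0.11  0.39 -0.2   0.98  0.   -0.2 ]
```

View pics/w8z.png

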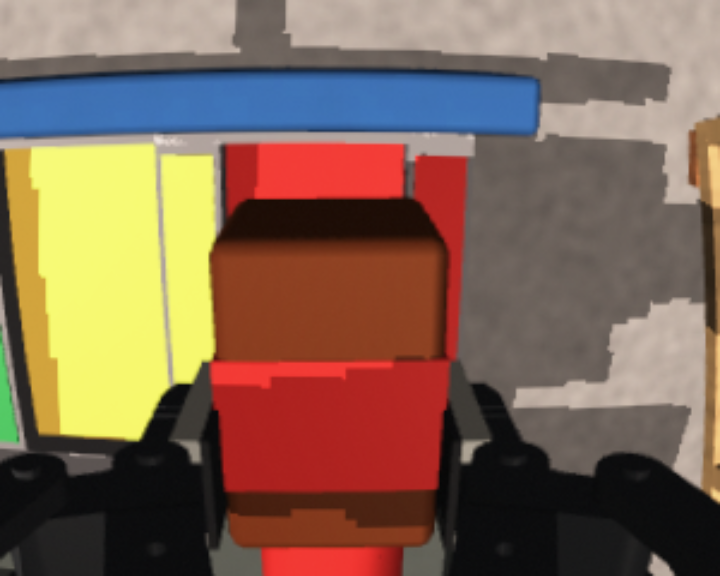

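>>> {"name": "jog_arm", "arguments": {"jaw": [1, 1, 1, 1, 1, 1, 1, 1], "linear": [[-0.004, -0.001, 0.0], [-0.004, -0.001, 0.01], [-0.004, -0.001, 0.025], [-0.004, -0.001, 0.04], [-0.004, -0.001, 0.047], [-0.004, -0.001, 0.05], [-0.004, -0.001, 0.05], [-0.004, -0.001, 0.05]], "delta_rot": [[0, 0, 0], [0, 0, 0], [0, 0, 0], [0, 0, 0], [0, 0, 0], [0, 0, 0], [0, 0, 0], [0, 0, 0]]}}

```text
clock: 11.42
eef_pos: [0.5134, -0.0612, 0.0494]
tool_rot: [0.673, 0.74, 0.0, 0.0]
ft_force: [0.2, -1.0, -1.0]
grip_width: 0.0387
```

```bash
python3 - <<'E'
from h import *
from workcell import bot
c,p,d=wsnap(bot,"w9"); cv2.imwrite("pics/w9z.png",cv2.resize(p[90:330,180:480],None,fx=2.4,fy=2.4))
pos,M=slot('red',.0); delta(bot,pos,M); print(bot.get_obs()['ft_force'])
E
```

```text
lin m [-0.0001  0.0006  0.0009] rot deg [ 0.04 -0.01  0.14] | at [ 0.5135 -0.0612  0.0496] t 11.47 w 0.0391 j [-0.12  0.45 -0.26  0.86  0.   -0.21]
[-0.71751744 -0.68782384 -1.80844775]
```

View pics/w9z.png

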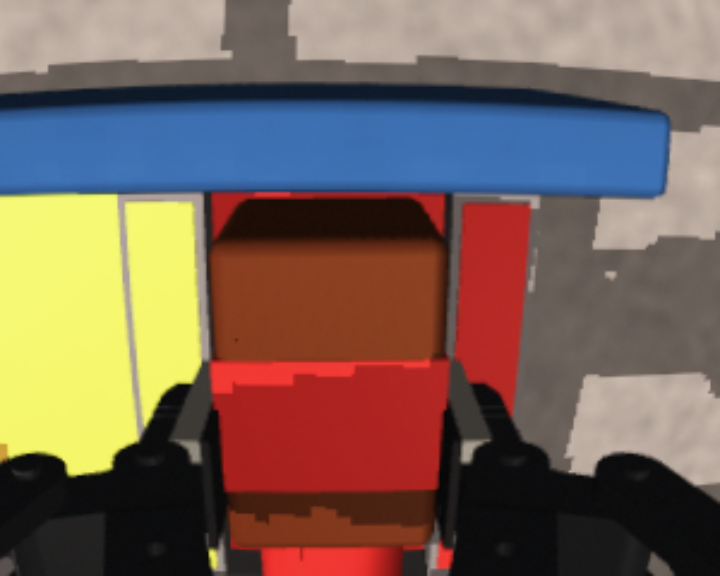

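The red bottle now sits between the red compartment's ribs (x≈205 to 450 in the crop). Next I release it and rise.

>>> {"name": "jog_arm", "arguments": {"jaw": [0.45, 0.45, 0.45, 0.45, 0.45, 0.45, 0.45, 0.45], "linear": [[0, 0, 0], [0, 0, 0], [0, 0, 0], [0, 0, 0], [0, 0, -0.01], [0, 0, -0.03], [0, 0, -0.06], [0, 0, -0.1]], "delta_rot": [[0, 0, 0], [0, 0, 0], [0, 0, 0], [0, 0, 0], [0, 0, 0], [0, 0, 0], [0, 0, 0], [0, 0, 0]]}}

```text
clock: 12.13
eef_pos: [0.5109, -0.0608, 0.1486]
tool_rot: [0.673, 0.74, -0.002, -0.003]
ft_force: [1.7, -0.4, -0.3]
grip_width: 0.0473
```

```bash
python3 - <<'E'
from h import *
from workcell import bot
c,p,d=wsnap(bot,"w10")
delta(bot,[.50,.12,.30],Rt(99))
E
```

```text
lin m [ 0.182   0.0021 -0.1417] rot deg [ 0.59  0.12 -3.6 ] | at [ 0.5166 -0.0615  0.1586] t 12.18 w 0.0473 j [-0.12  0.33 -0.12  1.12  0.   -0.21]
```

View pics/w10.png

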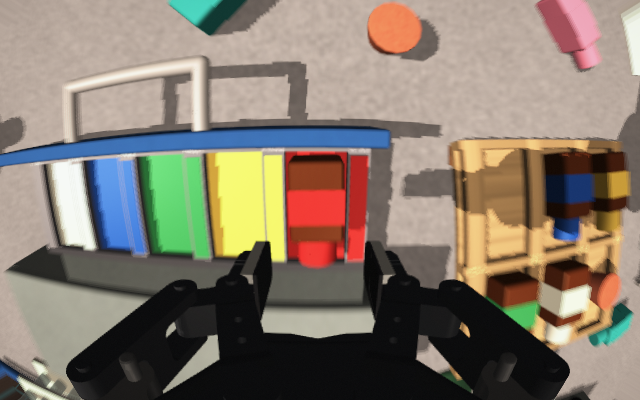

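Red is stored, visible at (315,205). Next is blue, which I'll re-measure from its pre-grasp pose.

```bash
cat >> h.py <<'E'
SL_B=dict(blue=([.4642,.1793,.0611],-.0002,9.0),yellow=([.452,.2494,.0611],-.0003,11.9),green=([.5841,.1294,.0841],-.0005,9.9),white=([.5713,.2021,.0841],-.0001,9.5))
E
python3 - <<'E'
from h import *
from workcell import bot
pos,M=grasp(*SL_B['blue'],up=.12); print(pos); delta(bot,pos,M)
E
```

```text
[0.44937141 0.17674889 0.17035953]
lin m [ 0.2435 -0.0443 -0.0126] rot deg [-11.4    0.5   -3.57] | at [ 0.5166 -0.0615  0.1586] t 12.18 w 0.0473 j [-0.12  0.33 -0.12  1.12  0.   -0.21]
```

>>> {"name": "jog_arm", "arguments": {"jaw": [0.33, 0.33, 0.33, 0.33, 0.33, 0.33, 0.33, 0.33], "linear": [[0.04, 0, -0.02], [0.08, -0.01, -0.02], [0.12, -0.02, -0.02], [0.16, -0.03, -0.02], [0.2, -0.04, -0.02], [0.243, -0.044, -0.02], [0.243, -0.044, -0.02], [0.243, -0.044, -0.02]], "delta_rot": [[-11.5, 0, -3.5], [-11.5, 0, -3.5], [-11.5, 0, -3.5], [-11.5, 0, -3.5], [-11.5, 0, -3.5], [-11.5, 0, -3.5], [-11.5, 0, -3.5], [-11.5, 0, -3.5]]}}

```text
clock: 12.85
eef_pos: [0.446, 0.1793, 0.1703]
tool_rot: [0.645, 0.758, 0.075, 0.067]
ft_force: [-0.5, -1.0, -0.4]
grip_width: 0.0571
```

```bash
python3 - <<'E'
from h import *
from workcell import bot
bot.camera("top"); bot.camera("top")
c,p,d=wsnap(bot,"w11"); bottles2(c,p,d,psi=9)
E
```

```text
red none
yellow band [0.4535 0.2505 0.0612] px [407. 200.] slices 10 width 0.0377 mid@0 mm -1.2 yaw 11.9
   uhist [(-38, 13), (-36, 86), (-34, 85), (-32, 79), (-30, 87), (-28, 81), (-26, 85), (-24, 80), (-22, 82), (-20, 78), (-18, 86), (-16, 79), (-14, 87), (-12, 72), (-10, 90), (-8, 71), (-6, 82), (-4, 80), (-2, 71), (0, 86), (2, 72), (4, 75), (6, 76), (8, 72), (10, 76), (12, 76), (14, 77), (16, 69), (18, 76), (20, 71), (22, 69), (24, 37), (26, 10), (28, 6), (30, 9), (32, 5), (34, 10), (36, 9), (38, 8), (40, 13), (42, 9), (44, 7), (46, 4)]
green band [0.583  0.1414 0.084 ] px [259. 316.] slices 0 width None mid@0 mm None yaw None
   uhist [(-38, 13), (-36, 86), (-34, 85), (-32, 79), (-30, 87), (-28, 81), (-26, 85), (-24, 80), (-22, 82), (-20, 78), (-18, 86), (-16, 79), (-14, 87), (-12, 72), (-10, 90), (-8, 71), (-6, 82), (-4, 80), (-2, 71), (0, 86), (2, 72), (4, 75), (6, 76), (8, 72), (10, 76), (12, 76), (14, 77), (16, 69), (18, 76), (20, 71), (22, 69), (24, 37), (26, 10), (28, 6), (30, 9), (32, 5), (34, 10), (36, 9), (38, 8), (40, 13), (42, 9), (44, 7), (46, 4)]
blue band [0.4642 0
[... 246 characters left out ...]
 79), (-4, 95), (-2, 83), (0, 95), (2, 75), (4, 97), (6, 81), (8, 84), (10, 86), (12, 78), (14, 79), (16, 84), (18, 72), (20, 82), (22, 87), (24, 69), (26, 38), (28, 8), (30, 9), (32, 12), (34, 8), (36, 8), (38, 3), (40, 4), (42, 7), (44, 6), (46, 6), (48, 3)]
white band [0.5705 0.2017 0.0837] px [324. 315.] slices 10 width 0.0375 mid@0 mm 0.1 yaw 8.4
   uhist [(-36, 1), (-34, 89), (-32, 88), (-30, 60), (-28, 50), (-26, 63), (-24, 56), (-22, 60), (-20, 51), (-18, 59), (-16, 52), (-14, 55), (-12, 64), (-10, 52), (-8, 55), (-6, 52), (-4, 50), (-2, 50), (0, 50), (2, 57), (4, 42), (6, 56), (8, 43), (10, 51), (12, 52), (14, 38), (16, 40), (18, 45), (20, 51), (22, 40), (24, 37), (26, 16), (28, 2)]
```

View pics/w11.png

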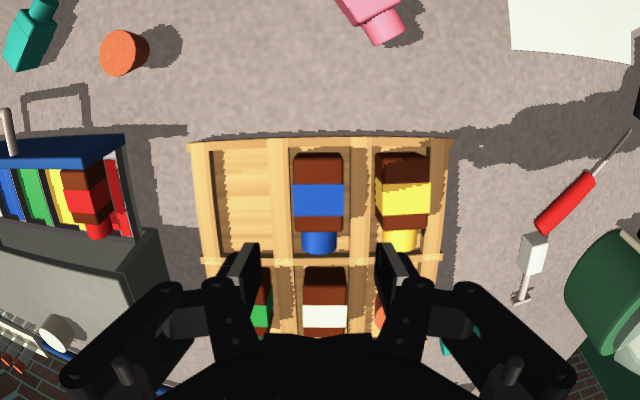

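Blue is unchanged, at (318,200) with yaw about 9.5°.

```bash
python3 - <<'E'
from h import *
from workcell import bot
pos,M=grasp([.4642,.1791,.061],-.0001,9.5); delta(bot,pos,M)
E
```

```text
lin m [0.0013 0.0039 0.1199] rot deg [-0.5   0.48 -0.61] | at [0.4467 0.1758 0.1696] t 13.0 w 0.0573 j [ 0.41  0.12 -0.38  0.88 -0.06  0.25]
```

>>> {"name": "jog_arm", "arguments": {"jaw": [0.33, 0.33, 0.33, 0.33, 0.33, 0.33, 0.33, 0.33], "linear": [[0.001, 0.004, 0.03], [0.001, 0.004, 0.06], [0.001, 0.004, 0.08], [0.001, 0.004, 0.1], [0.001, 0.004, 0.112], [0.001, 0.004, 0.12], [0.001, 0.004, 0.12], [0.001, 0.004, 0.12]], "delta_rot": [[-0.5, 0.5, -0.6], [-0.5, 0.5, -0.6], [-0.5, 0.5, -0.6], [-0.5, 0.5, -0.6], [-0.5, 0.5, -0.6], [-0.5, 0.5, -0.6], [-0.5, 0.5, -0.6], [-0.5, 0.5, -0.6]]}}

```text
clock: 13.67
eef_pos: [0.4742, 0.1801, 0.0525]
tool_rot: [0.643, 0.759, 0.08, 0.067]
ft_force: [0.3, 0.1, 1.0]
grip_width: 0.0572
```

```bash
python3 - <<'E'
from h import *
from workcell import bot
wsnap(bot,"w12")
pos,M=grasp([.4642,.1791,.061],-.0001,9.5); delta(bot,pos,M); print(bot.get_obs()['ft_force'])
E
```

```text
lin m [ 0.0002 -0.0006  0.0002] rot deg [ 0.03 -0.04 -0.04] | at [0.4746 0.1806 0.0532] t 13.72 w 0.057 j [ 0.39  0.31 -0.49  0.56 -0.05  0.22]
[0.91470597 0.26416653 0.05623685]
```

View pics/w12.png

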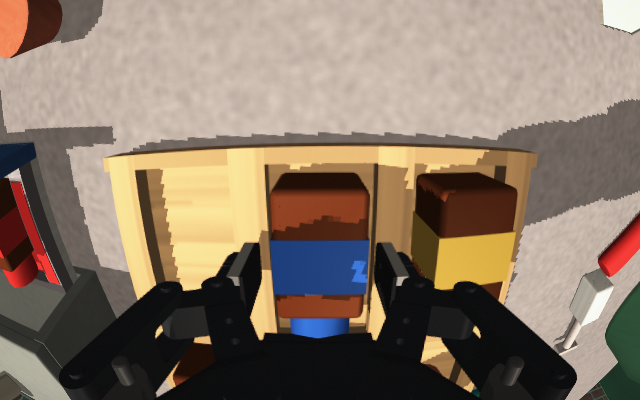

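>>> {"name": "jog_arm", "arguments": {"jaw": [0.6, 1, 1, 1, 1, 1, 1, 1], "linear": [[0, 0, 0], [0, 0, 0], [0, 0, 0], [0, 0, 0], [0, 0, 0], [0, 0, 0], [0, 0, -0.02], [0, 0, -0.04]], "delta_rot": [[0, 0, 0], [0, 0, 0], [0, 0, 0], [0, 0, 0], [0, 0, 0], [0, 0, 0], [0, 0, 0], [0, 0, 0]]}}

```text
clock: 14.38
eef_pos: [0.464, 0.1795, 0.0909]
tool_rot: [0.642, 0.76, 0.078, 0.066]
ft_force: [0.7, -0.5, -1.8]
grip_width: 0.0392
```

```bash
python3 - <<'E'
from h import *
from workcell import bot
pos,M=slot('blue',.15); delta(bot,pos,M)
E
```

```text
lin m [-0.4491  0.016  -0.1069] rot deg [11.75 -0.45  4.32] | at [0.464  0.1795 0.0909] t 14.38 w 0.0392 j [ 0.4   0.24 -0.47  0.66 -0.05  0.22]
```

>>> {"name": "jog_arm", "arguments": {"jaw": [1, 1, 1, 1, 1, 1, 1, 1], "linear": [[0, 0, -0.035], [-0.02, 0, -0.07], [-0.05, 0, -0.095], [-0.09, 0, -0.107], [-0.13, 0.005, -0.107], [-0.17, 0.01, -0.107], [-0.21, 0.01, -0.107], [-0.25, 0.01, -0.107]], "delta_rot": [[0, 0, 0], [0, 0, 0], [4, 0, 1], [8, 0, 2], [11.5, -0.4, 3], [11.5, -0.4, 4], [11.5, -0.4, 4], [11.5, -0.4, 4]]}}

```text
clock: 15.05
eef_pos: [0.4953, -0.0704, 0.1981]
tool_rot: [0.672, 0.741, 0.004, 0.002]
ft_force: [1.8, 0.4, -2.3]
grip_width: 0.0387
```

```bash
python3 - <<'E'
from h import *
from workcell import bot
pos,M=slot('blue',.12); delta(bot,pos,M)
E
```

```text
lin m [-0.1967  0.0182  0.0293] rot deg [ 0.48 -0.1   0.34] | at [ 0.4953 -0.0704  0.1981] t 15.05 w 0.0387 j [-0.14  0.26 -0.1   1.2   0.   -0.24]
```

>>> {"name": "jog_arm", "arguments": {"jaw": [1, 1, 1, 1, 1, 1, 1, 1], "linear": [[-0.04, 0.01, 0], [-0.08, 0.018, 0], [-0.12, 0.018, 0], [-0.16, 0.018, 0.01], [-0.197, 0.018, 0.03], [-0.197, 0.018, 0.03], [-0.197, 0.018, 0.03], [-0.197, 0.018, 0.03]], "delta_rot": [[0.5, 0, 0.3], [0.5, 0, 0.3], [0.5, 0, 0.3], [0.5, 0, 0.3], [0.5, 0, 0.3], [0.5, 0, 0.3], [0.5, 0, 0.3], [0.5, 0, 0.3]]}}

```text
clock: 15.72
eef_pos: [0.5316, -0.2626, 0.1673]
tool_rot: [0.674, 0.739, 0.0, -0.002]
ft_force: [-0.2, -0.2, -1.7]
grip_width: 0.0391
```

```bash
python3 - <<'E'
from h import *
from workcell import bot
bot.camera("top"); bot.camera("top")
c,p,d=wsnap(bot,"w13")
pos,M=slot('blue',.04); delta(bot,pos,M)
E
```

```text
lin m [-0.0027 -0.0001  0.0803] rot deg [ 0.03 -0.06  0.12] | at [ 0.5326 -0.2617  0.169 ] t 15.87 w 0.0393 j [-0.46  0.47  0.12  1.23  0.   -0.55]
```

View pics/w13.png

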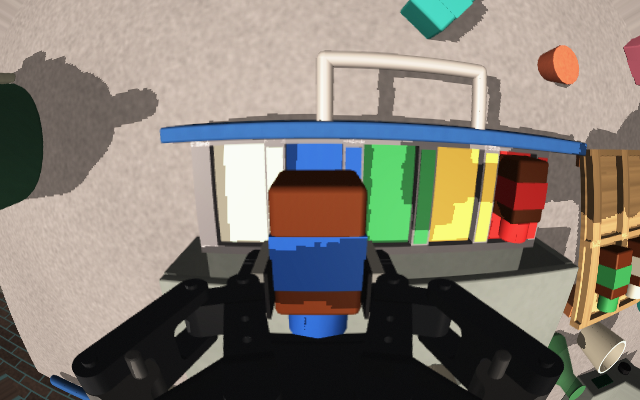

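>>> {"name": "jog_arm", "arguments": {"jaw": [1, 1, 1, 1, 1, 1, 1, 1], "linear": [[-0.003, 0, 0.03], [-0.003, 0, 0.06], [-0.003, 0, 0.08], [-0.003, 0, 0.08], [-0.003, 0, 0.08], [-0.003, 0, 0.08], [-0.003, 0, 0.08], [-0.003, 0, 0.08]], "delta_rot": [[0, 0, 0], [0, 0, 0], [0, 0, 0], [0, 0, 0], [0, 0, 0], [0, 0, 0], [0, 0, 0], [0, 0, 0]]}}

```text
clock: 16.53
eef_pos: [0.5338, -0.2663, 0.0904]
tool_rot: [0.674, 0.739, 0.001, 0.001]
ft_force: [0.6, -0.1, -1.3]
grip_width: 0.0388
```

```bash
python3 - <<'E'
from h import *
from workcell import bot
c,p,d=wsnap(bot,"w14"); cv2.imwrite("pics/w14z.png",cv2.resize(p[90:330,180:480],None,fx=2.4,fy=2.4))
pos,M=slot('blue',.001); delta(bot,pos,M)
E
```

```text
lin m [ 0.002  -0.0007  0.0403] rot deg [0.14 0.02 0.02] | at [ 0.5336 -0.2663  0.09  ] t 16.58 w 0.039 j [-0.46  0.54  0.02  1.05  0.   -0.56]
```

View pics/w14z.png

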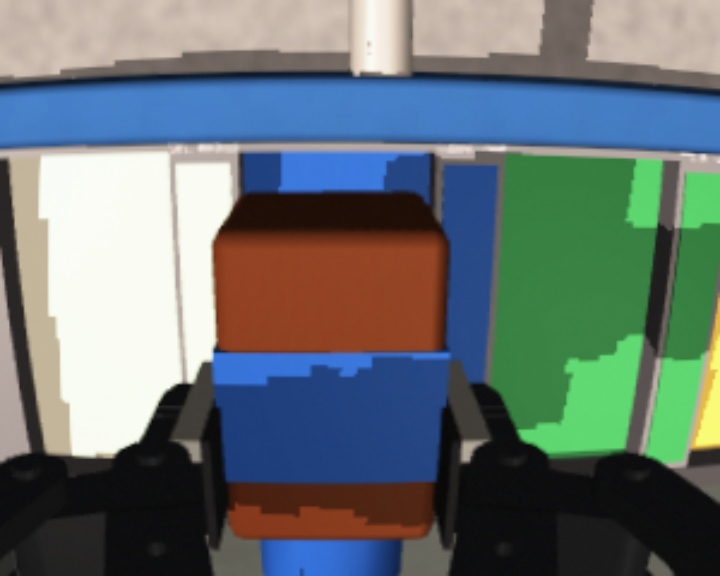

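>>> {"name": "jog_arm", "arguments": {"jaw": [1, 1, 1, 1, 1, 1, 1, 1], "linear": [[0.002, -0.001, 0.0], [0.002, -0.001, 0.01], [0.002, -0.001, 0.02], [0.002, -0.001, 0.03], [0.002, -0.001, 0.037], [0.002, -0.001, 0.04], [0.002, -0.001, 0.04], [0.002, -0.001, 0.04]], "delta_rot": [[0, 0, 0], [0, 0, 0], [0, 0, 0], [0, 0, 0], [0, 0, 0], [0, 0, 0], [0, 0, 0], [0, 0, 0]]}}

```text
clock: 17.25
eef_pos: [0.5322, -0.2631, 0.049]
tool_rot: [0.674, 0.739, 0.002, -0.0]
ft_force: [-0.5, 2.6, 8.0]
grip_width: 0.0385
```

```bash
python3 - <<'E'
from h import *
from workcell import bot
c,p,d=wsnap(bot,"w15"); cv2.imwrite("pics/w15z.png",cv2.resize(p[90:330,180:480],None,fx=2,fy=2))
pos,M=slot('blue',.001); delta(bot,pos,M); print(bot.get_obs()['ft_force'])
E
```

```text
lin m [-0.0013  0.0004 -0.0007] rot deg [ 0.12 -0.17  0.03] | at [ 0.5322 -0.2631  0.049 ] t 17.3 w 0.0389 j [-0.46  0.58 -0.04  0.96  0.   -0.55]
[-0.54851221  3.1242436   8.22792268]
```

View pics/w15z.png

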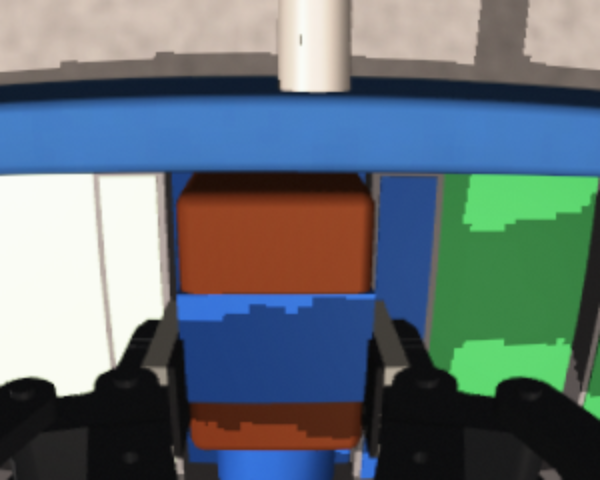

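Blue is inside its compartment and touching the floor (8 N). Next I release it.

>>> {"name": "jog_arm", "arguments": {"jaw": [0.45, 0.45, 0.45, 0.45, 0.45, 0.45, 0.45, 0.45], "linear": [[0, 0, -0.001], [0, 0, -0.001], [0, 0, -0.001], [0, 0, -0.001], [0, 0, -0.01], [0, 0, -0.03], [0, 0, -0.06], [0, 0, -0.1]], "delta_rot": [[0, 0, 0], [0, 0, 0], [0, 0, 0], [0, 0, 0], [0, 0, 0], [0, 0, 0], [0, 0, 0], [0, 0, 0]]}}

```text
clock: 17.97
eef_pos: [0.5291, -0.2632, 0.1466]
tool_rot: [0.674, 0.739, -0.001, -0.004]
ft_force: [1.1, 0.0, -0.0]
grip_width: 0.0469
```

```bash
python3 - <<'E'
from h import *
from workcell import bot
c,p,d=wsnap(bot,"w16")
pos,M=grasp(*SL_B['yellow'],up=.12); print(pos); delta(bot,pos,M)
E
```

```text
[0.43734009 0.24600408 0.17035953]
lin m [ 0.5184 -0.0496 -0.0153] rot deg [-11.5    0.97  -6.6 ] | at [ 0.5342 -0.2657  0.1577] t 18.02 w 0.0472 j [-0.46  0.47  0.1   1.19  0.   -0.55]
```

View pics/w16.png

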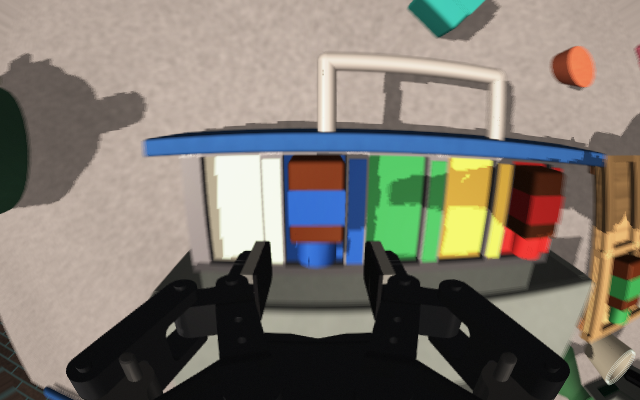

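>>> {"name": "jog_arm", "arguments": {"jaw": [0.33, 0.33, 0.33, 0.33, 0.33, 0.33, 0.33, 0.33], "linear": [[0.04, 0, -0.03], [0.08, -0.01, -0.04], [0.12, -0.02, -0.04], [0.16, -0.02, -0.04], [0.2, -0.03, -0.04], [0.24, -0.03, -0.04], [0.28, -0.04, -0.04], [0.32, -0.04, -0.04]], "delta_rot": [[0, 0, 0], [0, 0, 0], [0, 0, 0], [-5, 0, -3], [-11.5, 1, -6.5], [-11.5, 1, -6.5], [-11.5, 1, -6.5], [-11.5, 1, -6.5]]}}

```text
clock: 18.68
eef_pos: [0.4596, 0.0505, 0.1889]
tool_rot: [0.628, 0.771, 0.08, 0.061]
ft_force: [1.5, 1.0, -0.1]
grip_width: 0.0571
```

```bash
python3 - <<'E'
from h import *
from workcell import bot
pos,M=grasp(*SL_B['yellow'],up=.12); print(pos); delta(bot,pos,M)
E
```

```text
[0.43734009 0.24600408 0.17035953]
lin m [0.1958 0.0136 0.0231] rot deg [-0.49 -0.37 -0.27] | at [0.4596 0.0505 0.1889] t 18.68 w 0.0571 j [ 0.09  0.06 -0.39  0.92  0.03 -0.11]
```

>>> {"name": "jog_arm", "arguments": {"jaw": [0.33, 0.33, 0.33, 0.33, 0.33, 0.33, 0.33, 0.33], "linear": [[0.04, 0.01, 0.02], [0.08, 0.014, 0.023], [0.12, 0.014, 0.023], [0.16, 0.014, 0.023], [0.196, 0.014, 0.023], [0.196, 0.014, 0.023], [0.196, 0.014, 0.023], [0.196, 0.014, 0.023]], "delta_rot": [[-0.5, -0.4, 0], [-0.5, -0.4, 0], [-0.5, -0.4, 0], [-0.5, -0.4, 0], [-0.5, -0.4, 0], [-0.5, -0.4, 0], [-0.5, -0.4, 0], [-0.5, -0.4, 0]]}}

```text
clock: 19.35
eef_pos: [0.4399, 0.2453, 0.1705]
tool_rot: [0.627, 0.772, 0.081, 0.066]
ft_force: [0.4, -0.3, -0.8]
grip_width: 0.0572
```

```bash
python3 - <<'E'
from h import *
from workcell import bot
bot.camera("top"); bot.camera("top")
c,p,d=wsnap(bot,"w17"); bottles2(c,p,d,psi=11,cols=['yellow','green','white'])
pos,M=grasp(*SL_B['yellow']); print(pos); delta(bot,pos,M)
E
```

```text
yellow band [0.4514 0.2491 0.0609] px [321. 192.] slices 11 width 0.0371 mid@0 mm 0.1 yaw 11.6
   uhist [(-34, 75), (-32, 109), (-30, 89), (-28, 96), (-26, 98), (-24, 88), (-22, 106), (-20, 82), (-18, 104), (-16, 86), (-14, 100), (-12, 95), (-10, 82), (-8, 94), (-6, 85), (-4, 95), (-2, 83), (0, 93), (2, 81), (4, 85), (6, 89), (8, 80), (10, 89), (12, 76), (14, 81), (16, 92), (18, 76), (20, 83), (22, 83), (24, 74), (26, 64), (28, 7), (30, 7), (32, 10), (34, 5), (36, 8), (38, 8), (40, 5), (42, 8), (44, 8), (46, 9), (48, 3)]
green none
white band [0.5703 0.2157 0.0844] px [259. 309.] slices 0 width None mid@0 mm None yaw None
   uhist [(-34, 75), (-32, 109), (-30, 89), (-28, 96), (-26, 98), (-24, 88), (-22, 106), (-20, 82), (-18, 104), (-16, 86), (-14, 100), (-12, 95), (-10, 82), (-8, 94), (-6, 85), (-4, 95), (-2, 83), (0, 93), (2, 81), (4, 85), (6, 89), (8, 80), (10, 89), (12, 76), (14, 81), (16, 92), (18, 76), (20, 83), (22, 83), (24, 74), (26, 64), (28, 7), (30, 7), (32, 10), (34, 5), (36, 8), (38, 8), (40, 5), (42, 8), (44, 8), (46, 9), (48, 3)]
[0.46175331 0.25114875 0.05298182]
lin m [ 0.0027 -0.0026  0.1195] rot deg [ 0.01  0.05 -0.31] | at [0.4404 0.244  0.1704] t 19.5 w 0.0572 j [ 0.55  0.16 -0.33  0.88 -0.07  0.34]
```

View pics/w17.png

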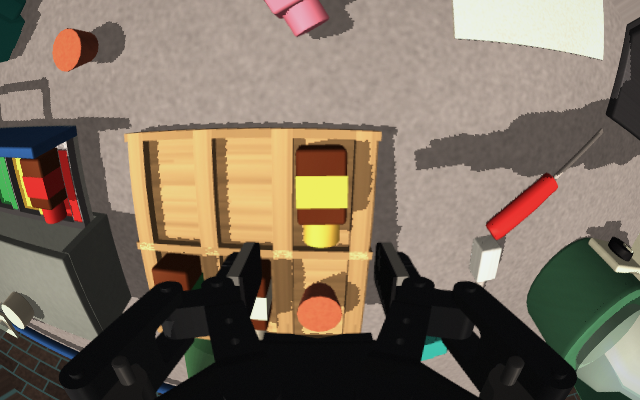

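Yellow is unchanged at (321,192), so I go down on it.

>>> {"name": "jog_arm", "arguments": {"jaw": [0.33, 0.33, 0.33, 0.33, 0.33, 0.33, 0.33, 0.33], "linear": [[0.002, -0.003, 0.03], [0.002, -0.003, 0.06], [0.002, -0.003, 0.08], [0.002, -0.003, 0.1], [0.002, -0.003, 0.112], [0.002, -0.003, 0.12], [0.002, -0.003, 0.12], [0.002, -0.003, 0.12]], "delta_rot": [[0, 0, 0], [0, 0, 0], [0, 0, 0], [0, 0, 0], [0, 0, 0], [0, 0, 0], [0, 0, 0], [0, 0, 0]]}}

```text
clock: 20.17
eef_pos: [0.4616, 0.2511, 0.0524]
tool_rot: [0.628, 0.771, 0.081, 0.066]
ft_force: [-0.2, -0.6, 0.4]
grip_width: 0.0572
```

```bash
python3 - <<'E'
from h import *
from workcell import bot
wsnap(bot,"w18")
pos,M=grasp([.4516,.2492,.061],0,11.7); delta(bot,pos,M); print(bot.get_obs()['ft_force'])
E
```

```text
lin m [-0.0002 -0.0007  0.    ] rot deg [ 0.07 -0.04 -0.05] | at [0.4619 0.2516 0.053 ] t 20.22 w 0.0572 j [ 0.54  0.35 -0.44  0.58 -0.07  0.33]
[0.2872023  0.33623173 0.44049886]
```

View pics/w18.png

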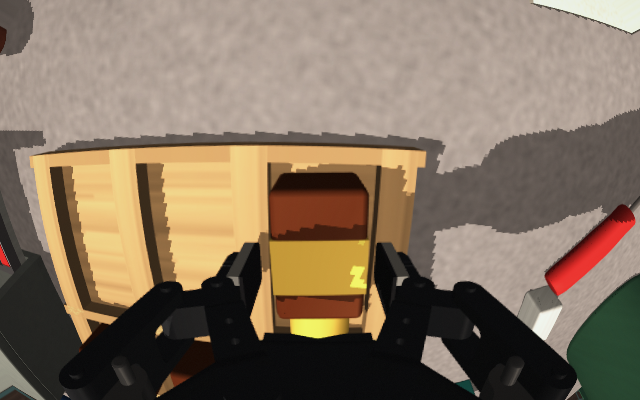

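>>> {"name": "jog_arm", "arguments": {"jaw": [0.6, 1, 1, 1, 1, 1, 1, 1], "linear": [[0, 0, 0], [0, 0, 0], [0, 0, 0], [0, 0, 0], [0, 0, 0], [0, 0, 0], [0, 0, -0.02], [0, 0, -0.04]], "delta_rot": [[0, 0, 0], [0, 0, 0], [0, 0, 0], [0, 0, 0], [0, 0, 0], [0, 0, 0], [0, 0, 0], [0, 0, 0]]}}

```text
clock: 20.88
eef_pos: [0.4517, 0.2496, 0.0908]
tool_rot: [0.628, 0.772, 0.08, 0.065]
ft_force: [0.5, -0.2, -0.4]
grip_width: 0.039
```

```bash
python3 - <<'E'
from h import *
from workcell import bot
pos,M=slot('yellow',.15); delta(bot,pos,M)
E
```

```text
lin m [-0.3846  0.0125 -0.1075] rot deg [11.81 -0.65  6.46] | at [0.4517 0.2496 0.0908] t 20.88 w 0.039 j [ 0.54  0.28 -0.42  0.68 -0.07  0.33]
```

>>> {"name": "jog_arm", "arguments": {"jaw": [1, 1, 1, 1, 1, 1, 1, 1], "linear": [[0, 0, -0.035], [-0.02, 0, -0.07], [-0.05, 0, -0.095], [-0.09, 0, -0.107], [-0.13, 0.005, -0.107], [-0.17, 0.01, -0.107], [-0.21, 0.012, -0.107], [-0.25, 0.012, -0.107]], "delta_rot": [[0, 0, 0], [0, 0, 0], [4, 0, 2], [8, 0, 4], [11.8, -0.6, 6], [11.8, -0.6, 6.4], [11.8, -0.6, 6.4], [11.8, -0.6, 6.4]]}}

```text
clock: 21.55
eef_pos: [0.4944, 0.0015, 0.1987]
tool_rot: [0.673, 0.739, 0.002, 0.001]
ft_force: [1.1, -0.1, -1.4]
grip_width: 0.039
```

```bash
python3 - <<'E'
from h import *
from workcell import bot
pos,M=slot('yellow',.12); delta(bot,pos,M)
E
```

```text
lin m [-0.1324  0.0136  0.0298] rot deg [ 0.25 -0.12  0.09] | at [0.4944 0.0015 0.1987] t 21.55 w 0.039 j [ 0.    0.25 -0.11  1.2   0.   -0.09]
```

>>> {"name": "jog_arm", "arguments": {"jaw": [1, 1, 1, 1, 1, 1, 1, 1], "linear": [[-0.04, 0.01, 0], [-0.08, 0.014, 0], [-0.12, 0.014, 0], [-0.132, 0.014, 0.01], [-0.132, 0.014, 0.03], [-0.132, 0.014, 0.03], [-0.132, 0.014, 0.03], [-0.132, 0.014, 0.03]], "delta_rot": [[0.2, 0, 0], [0.2, 0, 0], [0.2, 0, 0], [0.2, 0, 0], [0.2, 0, 0], [0.2, 0, 0], [0.2, 0, 0], [0.2, 0, 0]]}}

```text
clock: 22.22
eef_pos: [0.5198, -0.126, 0.1686]
tool_rot: [0.673, 0.74, 0.001, -0.001]
ft_force: [1.1, 0.1, -0.7]
grip_width: 0.039
```

```bash
python3 - <<'E'
from h import *
from workcell import bot
bot.camera("top"); bot.camera("top")
c,p,d=wsnap(bot,"w19")
pos,M=slot('yellow',.04); delta(bot,pos,M)
E
```

```text
lin m [-0.003  -0.0006  0.0806] rot deg [ 0.1  -0.09  0.15] | at [ 0.5205 -0.1261  0.1694] t 22.37 w 0.0391 j [-0.24  0.36 -0.05  1.17  0.   -0.33]
```

View pics/w19.png

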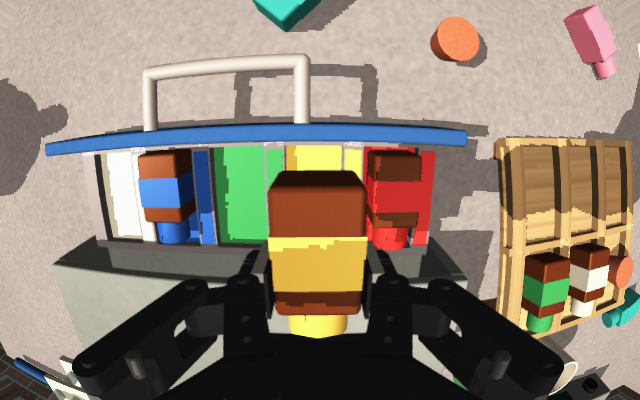

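>>> {"name": "jog_arm", "arguments": {"jaw": [1, 1, 1, 1, 1, 1, 1, 1], "linear": [[-0.002, 0, 0.03], [-0.002, 0, 0.06], [-0.002, 0, 0.08], [-0.002, 0, 0.08], [-0.002, 0, 0.08], [-0.002, 0, 0.08], [-0.002, 0, 0.08], [-0.002, 0, 0.08]], "delta_rot": [[0, 0, 0], [0, 0, 0], [0, 0, 0], [0, 0, 0], [0, 0, 0], [0, 0, 0], [0, 0, 0], [0, 0, 0]]}}

```text
clock: 23.03
eef_pos: [0.5215, -0.1289, 0.0902]
tool_rot: [0.674, 0.739, 0.002, 0.001]
ft_force: [0.2, -0.1, 0.5]
grip_width: 0.0387
```

```bash
python3 - <<'E'
from h import *
from workcell import bot
c,p,d=wsnap(bot,"w20"); cv2.imwrite("pics/w20z.png",cv2.resize(p[90:330,180:480],None,fx=2,fy=2))
pos,M=slot('yellow',.002); delta(bot,pos,M)
E
```

```text
lin m [-0.     -0.001   0.0392] rot deg [ 0.17 -0.06  0.07] | at [ 0.5212 -0.1289  0.0899] t 23.08 w 0.0389 j [-0.24  0.43 -0.16  0.98  0.   -0.34]
```

View pics/w20z.png

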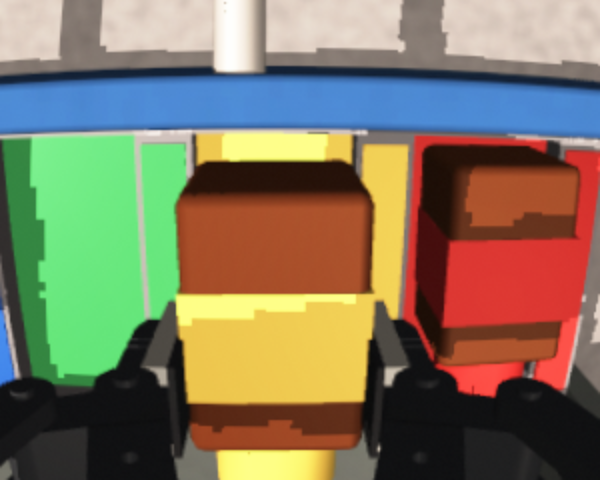

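>>> {"name": "jog_arm", "arguments": {"jaw": [1, 1, 1, 1, 1, 1, 1, 1], "linear": [[0, -0.001, 0.01], [0, -0.001, 0.02], [0, -0.001, 0.03], [0, -0.001, 0.036], [0, -0.001, 0.039], [0, -0.001, 0.039], [0, -0.001, 0.039], [0, -0.001, 0.039]], "delta_rot": [[0, 0, 0], [0, 0, 0], [0, 0, 0], [0, 0, 0], [0, 0, 0], [0, 0, 0], [0, 0, 0], [0, 0, 0]]}}

```text
clock: 23.75
eef_pos: [0.5203, -0.1286, 0.0498]
tool_rot: [0.674, 0.739, 0.002, 0.0]
ft_force: [1.0, 1.0, 5.0]
grip_width: 0.0386
```

```bash
python3 - <<'E'
from h import *
from workcell import bot
c,p,d=wsnap(bot,"w21"); cv2.imwrite("pics/w21z.png",cv2.resize(p[90:330,180:480],None,fx=2,fy=2))
pos,M=slot('yellow',.001); delta(bot,pos,M); print(bot.get_obs()['ft_force'])
E
```

```text
lin m [-0.0003  0.      0.    ] rot deg [ 0.16 -0.12  0.07] | at [ 0.5203 -0.1286  0.0497] t 23.8 w 0.0388 j [-0.24  0.48 -0.21  0.88  0.   -0.34]
[ 0.86081    -0.40848177  4.80605555]
```

View pics/w21z.png

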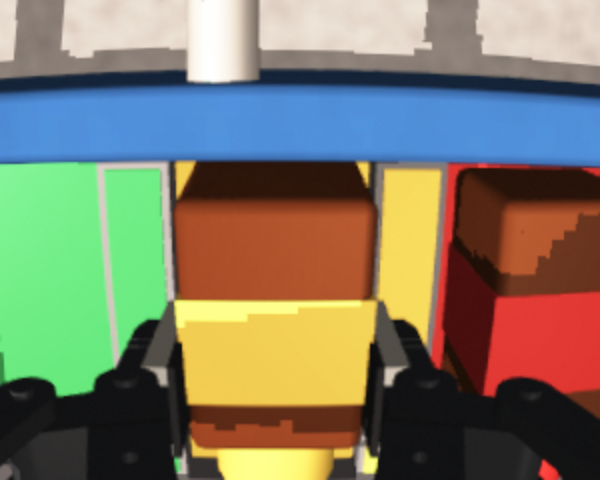

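>>> {"name": "jog_arm", "arguments": {"jaw": [0.46, 0.46, 0.46, 0.46, 0.46, 0.46, 0.46, 0.46], "linear": [[0, 0, 0], [0, 0, 0], [0, 0, 0], [0, 0, 0], [0, 0, -0.01], [0, 0, -0.03], [0, 0, -0.06], [0, 0, -0.1]], "delta_rot": [[0, 0, 0], [0, 0, 0], [0, 0, 0], [0, 0, 0], [0, 0, 0], [0, 0, 0], [0, 0, 0], [0, 0, 0]]}}

```text
clock: 24.47
eef_pos: [0.5167, -0.1283, 0.1482]
tool_rot: [0.674, 0.739, -0.001, -0.004]
ft_force: [-0.1, -0.6, -0.4]
grip_width: 0.0459
```

```bash
python3 - <<'E'
from h import *
from workcell import bot
c,p,d=wsnap(bot,"w22")
pos,M=grasp(*SL_B['green'],up=.12); print(pos); delta(bot,pos,M)
E
```

```text
[0.56936489 0.12632075 0.19335953]
lin m [ 0.2506  0.0709 -0.0346] rot deg [-11.44   0.58  -4.57] | at [ 0.5223 -0.1298  0.1584] t 24.52 w 0.046 j [-0.24  0.36 -0.07  1.13  0.   -0.34]
```

View pics/w22.png

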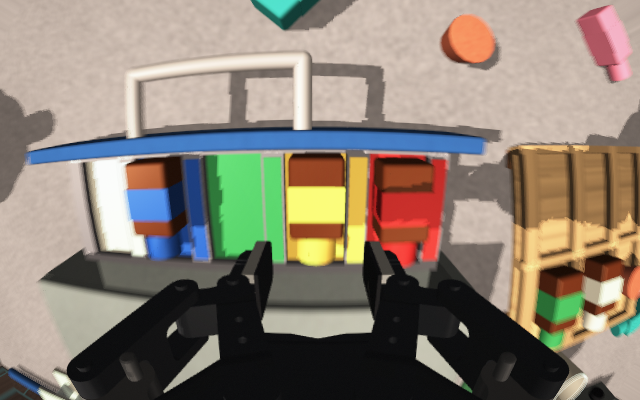

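>>> {"name": "jog_arm", "arguments": {"jaw": [0.33, 0.33, 0.33, 0.33, 0.33, 0.33, 0.33, 0.33], "linear": [[0.03, 0, -0.03], [0.065, 0.01, -0.045], [0.1, 0.02, -0.045], [0.14, 0.03, -0.045], [0.175, 0.045, -0.045], [0.21, 0.06, -0.04], [0.25, 0.071, -0.04], [0.25, 0.071, -0.04]], "delta_rot": [[0, 0, 0], [0, 0, 0], [-5, 0, -3], [-11.5, 0.5, -4.5], [-11.5, 0.5, -4.5], [-11.5, 0.5, -4.5], [-11.5, 0.5, -4.5], [-11.5, 0.5, -4.5]]}}

```text
clock: 25.18
eef_pos: [0.5674, 0.1334, 0.1906]
tool_rot: [0.638, 0.764, 0.08, 0.063]
ft_force: [2.4, -0.6, 0.3]
grip_width: 0.0571
```

```bash
python3 - <<'E'
from h import *
from workcell import bot
bot.camera("top"); bot.camera("top")
c,p,d=wsnap(bot,"w23"); bottles2(c,p,d,psi=10,cols=['green','white'])
pos,M=grasp(*SL_B['green']); print(pos); delta(bot,pos,M)
E
```

```text
green band [0.5841 0.1283 0.0842] px [313. 201.] slices 11 width 0.0374 mid@0 mm 0.4 yaw 9.0
   uhist [(-36, 1), (-34, 89), (-32, 94), (-30, 104), (-28, 82), (-26, 98), (-24, 99), (-22, 84), (-20, 104), (-18, 83), (-16, 102), (-14, 81), (-12, 99), (-10, 91), (-8, 93), (-6, 92), (-4, 85), (-2, 89), (0, 90), (2, 85), (4, 90), (6, 79), (8, 96), (10, 76), (12, 81), (14, 91), (16, 76), (18, 87), (20, 83), (22, 73), (24, 71), (26, 63), (28, 9), (30, 7), (32, 6), (34, 5), (36, 2), (38, 9), (40, 6), (42, 5), (44, 9), (46, 5), (48, 1)]
white band [0.5731 0.2027 0.0844] px [406. 203.] slices 10 width 0.0376 mid@0 mm -1.2 yaw 9.3
   uhist [(-38, 6), (-36, 84), (-34, 84), (-32, 88), (-30, 83), (-28, 85), (-26, 83), (-24, 84), (-22, 77), (-20, 89), (-18, 83), (-16, 85), (-14, 77), (-12, 83), (-10, 73), (-8, 93), (-6, 72), (-4, 83), (-2, 78), (0, 78), (2, 85), (4, 68), (6, 78), (8, 78), (10, 74), (12, 68), (14, 74), (16, 81), (18, 74), (20, 72), (22, 73), (24, 39), (26, 3), (28, 10), (30, 13), (32, 6), (34, 4), (36, 10), (38, 3), (40, 3), (42, 8)]
[0.59394278 0.13061028 0.07598182]
lin m [-0.0015  0.0046  0.1172] rot deg [-0.51 -0.14 -0.01] | at [0.5663 0.127  0.1899] t 25.33 w 0.057 j [ 0.22  0.29 -0.11  0.97 -0.01  0.05]
```

View pics/w23.png

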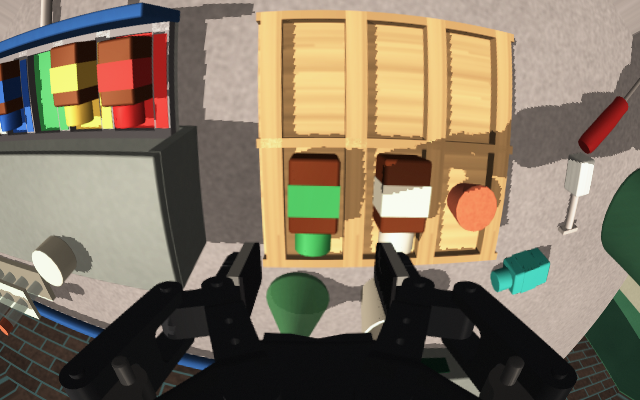

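Green is unchanged at (313,201), with yaw about 9.3°.

>>> {"name": "jog_arm", "arguments": {"jaw": [0.33, 0.33, 0.33, 0.33, 0.33, 0.33, 0.33, 0.33], "linear": [[-0.002, 0.004, 0.03], [-0.002, 0.004, 0.06], [-0.002, 0.004, 0.08], [-0.002, 0.004, 0.1], [-0.002, 0.004, 0.11], [-0.002, 0.004, 0.117], [-0.002, 0.004, 0.117], [-0.002, 0.004, 0.117]], "delta_rot": [[-0.5, 0, 0], [-0.5, 0, 0], [-0.5, 0, 0], [-0.5, 0, 0], [-0.5, 0, 0], [-0.5, 0, 0], [-0.5, 0, 0], [-0.5, 0, 0]]}}

```text
clock: 26.0
eef_pos: [0.5941, 0.1289, 0.0765]
tool_rot: [0.641, 0.76, 0.081, 0.067]
ft_force: [-0.0, -0.1, 0.3]
grip_width: 0.057
```

```bash
python3 - <<'E'
from h import *
from workcell import bot
wsnap(bot,"w24")
pos,M=grasp([.5841,.1286,.0842],0,9.3); delta(bot,pos,M); print(bot.get_obs()['ft_force'])
E
```

```text
lin m [ 0.0011 -0.0007  0.001 ] rot deg [ 0.12 -0.27  0.44] | at [0.5945 0.1292 0.0772] t 26.05 w 0.0575 j [ 0.22  0.44 -0.21  0.71 -0.01  0.05]
[0.30063104 1.03293215 0.07637347]
```

View pics/w24.png

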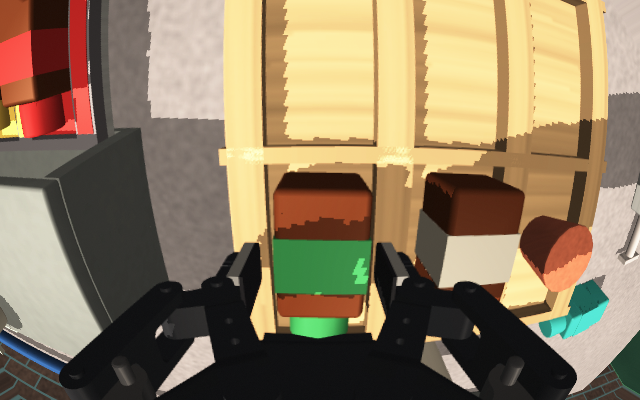

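>>> {"name": "jog_arm", "arguments": {"jaw": [0.5, 0.7, 1, 1, 1, 1, 1, 1], "linear": [[0.001, 0, 0.001], [0.001, 0, 0.001], [0.001, 0, 0.001], [0.001, 0, 0.001], [0.001, 0, 0.001], [0.001, 0, 0.001], [0.001, 0, -0.02], [0.001, 0, -0.04]], "delta_rot": [[0, 0, 0.4], [0, 0, 0.4], [0, 0, 0.4], [0, 0, 0.4], [0, 0, 0.4], [0, 0, 0.4], [0, 0, 0.4], [0, 0, 0.4]]}}

```text
clock: 26.72
eef_pos: [0.5836, 0.1287, 0.1138]
tool_rot: [0.643, 0.759, 0.079, 0.065]
ft_force: [0.9, 0.0, -1.3]
grip_width: 0.0389
```

```bash
python3 - <<'E'
from h import *
from workcell import bot
pos,M=slot('green',.15); delta(bot,pos,M)
E
```

```text
lin m [-0.3113 -0.0898 -0.1068] rot deg [11.74 -0.66  4.16] | at [0.5836 0.1287 0.1138] t 26.72 w 0.0389 j [ 0.22  0.38 -0.19  0.8  -0.01  0.06]
```

>>> {"name": "jog_arm", "arguments": {"jaw": [1, 1, 1, 1, 1, 1, 1, 1], "linear": [[0, 0, -0.035], [-0.02, -0.01, -0.07], [-0.05, -0.02, -0.095], [-0.085, -0.035, -0.107], [-0.12, -0.05, -0.107], [-0.155, -0.065, -0.107], [-0.19, -0.08, -0.107], [-0.23, -0.09, -0.107]], "delta_rot": [[0, 0, 0], [0, 0, 0], [4, 0, 1], [8, 0, 2], [11.7, -0.6, 4], [11.7, -0.6, 4], [11.7, -0.6, 4], [11.7, -0.6, 4]]}}

```text
clock: 27.38
eef_pos: [0.5129, -0.1171, 0.1993]
tool_rot: [0.672, 0.74, 0.002, 0.0]
ft_force: [-0.8, -0.3, -1.3]
grip_width: 0.039
```

```bash
python3 - <<'E'
from h import *
from workcell import bot
pos,M=slot('green',.12); delta(bot,pos,M)
E
```

```text
lin m [-0.0806  0.0059  0.0304] rot deg [ 0.19 -0.13  0.24] | at [ 0.5129 -0.1171  0.1993] t 27.38 w 0.039 j [-0.23  0.32 -0.02  1.23  0.   -0.32]
```

>>> {"name": "jog_arm", "arguments": {"jaw": [1, 1, 1, 1, 1, 1, 1, 1], "linear": [[-0.04, 0.004, 0], [-0.079, 0.006, 0.01], [-0.079, 0.006, 0.03], [-0.079, 0.006, 0.03], [-0.079, 0.006, 0.03], [-0.079, 0.006, 0.03], [-0.079, 0.006, 0.03], [-0.079, 0.006, 0.03]], "delta_rot": [[0.2, 0, 0.2], [0.2, 0, 0.2], [0.2, 0, 0.2], [0.2, 0, 0.2], [0.2, 0, 0.2], [0.2, 0, 0.2], [0.2, 0, 0.2], [0.2, 0, 0.2]]}}

```text
clock: 28.05
eef_pos: [0.5286, -0.1934, 0.1711]
tool_rot: [0.674, 0.739, 0.001, 0.001]
ft_force: [-0.2, 0.2, -1.4]
grip_width: 0.039
```

```bash
python3 - <<'E'
from h import *
from workcell import bot
c,p,d=wsnap(bot,"w25")
pos,M=slot('green',.04); delta(bot,pos,M)
E
```

```text
lin m [-0.003  -0.0026  0.0823] rot deg [ 0.19 -0.04  0.06] | at [ 0.5286 -0.1935  0.171 ] t 28.1 w 0.0392 j [-0.35  0.41  0.03  1.2   0.   -0.44]
```

View pics/w25.png

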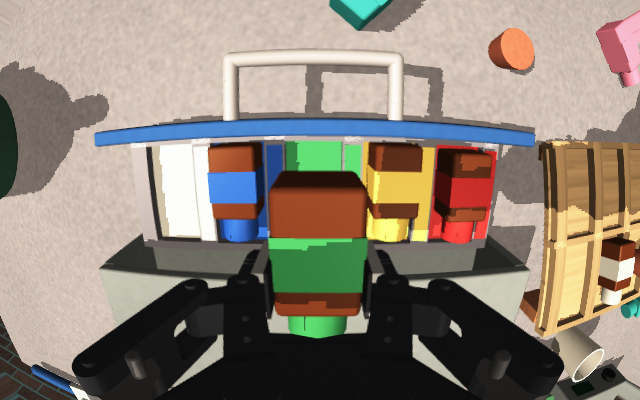

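>>> {"name": "jog_arm", "arguments": {"jaw": [1, 1, 1, 1, 1, 1, 1, 1], "linear": [[-0.003, -0.002, 0.03], [-0.003, -0.002, 0.06], [-0.003, -0.002, 0.08], [-0.003, -0.002, 0.08], [-0.003, -0.002, 0.08], [-0.003, -0.002, 0.08], [-0.003, -0.002, 0.08], [-0.003, -0.002, 0.08]], "delta_rot": [[0, 0, 0], [0, 0, 0], [0, 0, 0], [0, 0, 0], [0, 0, 0], [0, 0, 0], [0, 0, 0], [0, 0, 0]]}}

```text
clock: 28.77
eef_pos: [0.5278, -0.1978, 0.0919]
tool_rot: [0.674, 0.739, 0.002, 0.002]
ft_force: [-0.1, -0.7, -1.0]
grip_width: 0.0388
```

```bash
python3 - <<'E'
from h import *
from workcell import bot
c,p,d=wsnap(bot,"w26"); cv2.imwrite("pics/w26z.png",cv2.resize(p[90:330,180:480],None,fx=2,fy=2))
pos,M=slot('green',.002); delta(bot,pos,M)
E
```

```text
lin m [ 0.0012 -0.0011  0.0409] rot deg [ 0.27  0.   -0.03] | at [ 0.5275 -0.1978  0.0916] t 28.82 w 0.0392 j [-0.36  0.47 -0.08  1.01  0.   -0.45]
```

View pics/w26z.png

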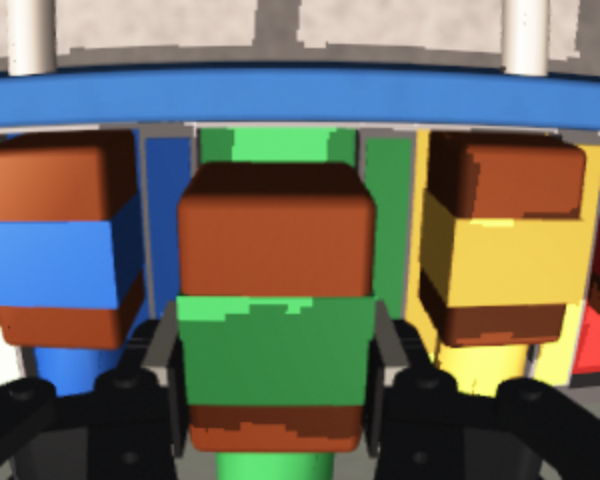

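>>> {"name": "jog_arm", "arguments": {"jaw": [1, 1, 1, 1, 1, 1, 1, 1], "linear": [[0.001, -0.001, 0.01], [0.001, -0.001, 0.02], [0.001, -0.001, 0.03], [0.001, -0.001, 0.037], [0.001, -0.001, 0.04], [0.001, -0.001, 0.041], [0.001, -0.001, 0.041], [0.001, -0.001, 0.041]], "delta_rot": [[0, 0, 0], [0, 0, 0], [0, 0, 0], [0, 0, 0], [0, 0, 0], [0, 0, 0], [0, 0, 0], [0, 0, 0]]}}

```text
clock: 29.48
eef_pos: [0.5252, -0.1963, 0.0485]
tool_rot: [0.674, 0.739, 0.001, -0.0]
ft_force: [1.1, 0.3, -1.1]
grip_width: 0.0389
```

```bash
python3 - <<'E'
from h import *
from workcell import bot
c,p,d=wsnap(bot,"w27"); cv2.imwrite("pics/w27z.png",cv2.resize(p[90:330,180:480],None,fx=2,fy=2))
pos,M=slot('green',.001); delta(bot,pos,M); print(bot.get_obs()['ft_force'])
E
```

```text
lin m [-0.0004  0.0013 -0.0012] rot deg [ 0.07 -0.09 -0.04] | at [ 0.5252 -0.1964  0.0485] t 29.53 w 0.0385 j [-0.36  0.52 -0.13  0.91  0.   -0.45]
[-3.22253407e-01 -1.68368760e-03 -1.83344315e+00]
```

View pics/w27z.png

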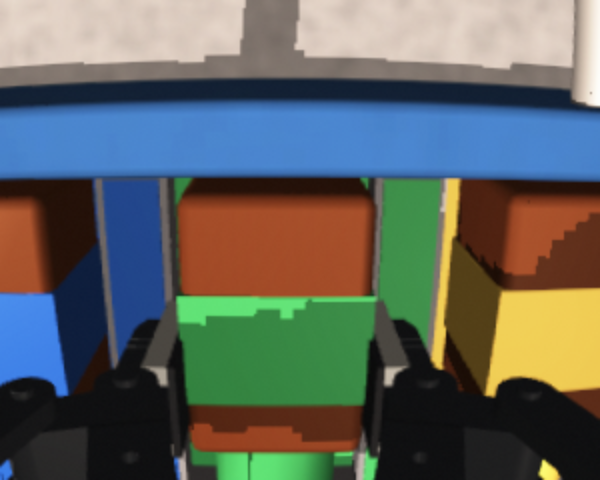

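>>> {"name": "jog_arm", "arguments": {"jaw": [0.46, 0.46, 0.46, 0.46, 0.46, 0.46, 0.46, 0.46], "linear": [[0, 0, 0], [0, 0, 0], [0, 0, 0], [0, 0, 0], [0, 0, -0.01], [0, 0, -0.03], [0, 0, -0.06], [0, 0, -0.1]], "delta_rot": [[0, 0, 0], [0, 0, 0], [0, 0, 0], [0, 0, 0], [0, 0, 0], [0, 0, 0], [0, 0, 0], [0, 0, 0]]}}

```text
clock: 30.2
eef_pos: [0.5231, -0.1959, 0.148]
tool_rot: [0.674, 0.738, -0.0, -0.003]
ft_force: [-0.0, 0.0, -0.3]
grip_width: 0.046
```

```bash
python3 - <<'E'
from h import *
from workcell import bot
c,p,d=wsnap(bot,"w28")
pos,M=grasp([.5725,.2023,.0842],-.0005,9.4,up=.12); print(pos); delta(bot,pos,M)
E
```

```text
[0.55773858 0.19934946 0.19345953]
lin m [ 0.3928  0.0656 -0.0355] rot deg [-11.33   0.67  -4.16] | at [ 0.5285 -0.1979  0.1586] t 30.25 w 0.046 j [-0.36  0.41  0.01  1.15  0.   -0.45]
```

View pics/w28.png

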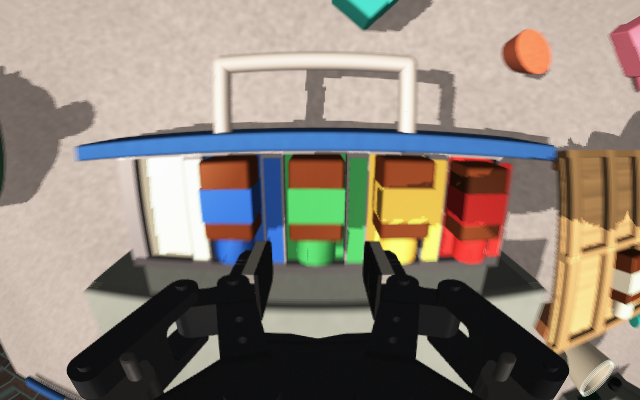

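Four are stored. Next is white.

>>> {"name": "jog_arm", "arguments": {"jaw": [0.33, 0.33, 0.33, 0.33, 0.33, 0.33, 0.33, 0.33], "linear": [[0.03, 0, -0.03], [0.07, 0.0, -0.045], [0.11, 0.01, -0.045], [0.15, 0.02, -0.045], [0.19, 0.03, -0.045], [0.225, 0.04, -0.045], [0.26, 0.05, -0.045], [0.295, 0.06, -0.045]], "delta_rot": [[0, 0, 0], [0, 0, 0], [0, 0, 0], [-5, 0, -3], [-11.4, 0.6, -4], [-11.4, 0.6, -4], [-11.4, 0.6, -4], [-11.4, 0.6, -4]]}}

```text
clock: 30.92
eef_pos: [0.5572, 0.1041, 0.1954]
tool_rot: [0.645, 0.758, 0.078, 0.064]
ft_force: [0.8, 1.0, 0.9]
grip_width: 0.0574
```

```bash
python3 - <<'E'
from h import *
from workcell import bot
pos,M=grasp([.5725,.2023,.0842],-.0005,9.4,up=.12); print(pos); delta(bot,pos,M)
E
```

```text
[0.55773858 0.19934946 0.19345953]
lin m [0.0939 0.015  0.0055] rot deg [-0.41 -0.23 -0.22] | at [0.5572 0.1041 0.1954] t 30.92 w 0.0574 j [ 0.18  0.25 -0.14  0.98 -0.    0.02]
```

>>> {"name": "jog_arm", "arguments": {"jaw": [0.33, 0.33, 0.33, 0.33, 0.33, 0.33, 0.33, 0.33], "linear": [[0.04, 0.01, 0.005], [0.08, 0.015, 0.005], [0.092, 0.015, 0.005], [0.092, 0.015, 0.005], [0.092, 0.015, 0.005], [0.092, 0.015, 0.005], [0.092, 0.015, 0.005], [0.092, 0.015, 0.005]], "delta_rot": [[-0.4, -0.2, 0], [-0.4, -0.2, 0], [-0.4, -0.2, 0], [-0.4, -0.2, 0], [-0.4, -0.2, 0], [-0.4, -0.2, 0], [-0.4, -0.2, 0], [-0.4, -0.2, 0]]}}

```text
clock: 31.58
eef_pos: [0.559, 0.1942, 0.1931]
tool_rot: [0.646, 0.757, 0.079, 0.067]
ft_force: [-0.3, -0.3, -0.8]
grip_width: 0.0573
```

```bash
python3 - <<'E'
from h import *
from workcell import bot
bot.camera("top")
c,p,d=wsnap(bot,"w29"); bottles2(c,p,d,psi=9.4,cols=['white'])
pos,M=grasp([.5725,.2023,.0842],-.0005,9.4); print(pos); delta(bot,pos,M)
E
```

```text
white band [0.5715 0.202  0.0842] px [325. 194.] slices 11 width 0.0374 mid@0 mm 0.3 yaw 9.3
   uhist [(-36, 23), (-34, 106), (-32, 84), (-30, 105), (-28, 90), (-26, 94), (-24, 106), (-22, 80), (-20, 108), (-18, 78), (-16, 104), (-14, 93), (-12, 90), (-10, 97), (-8, 85), (-6, 90), (-4, 86), (-2, 91), (0, 82), (2, 86), (4, 87), (6, 77), (8, 95), (10, 73), (12, 80), (14, 90), (16, 81), (18, 83), (20, 84), (22, 78), (24, 72), (26, 27), (28, 9), (30, 11), (32, 7), (34, 9), (36, 6), (38, 6), (40, 7), (42, 5), (44, 9), (46, 7)]
[0.58235297 0.20342434 0.07608182]
lin m [ 0.0049 -0.0003  0.1195] rot deg [-0.08 -0.01 -0.33] | at [0.5591 0.1946 0.1931] t 31.68 w 0.0572 j [ 0.35  0.3  -0.08  0.98 -0.04  0.19]
```

View pics/w29.png

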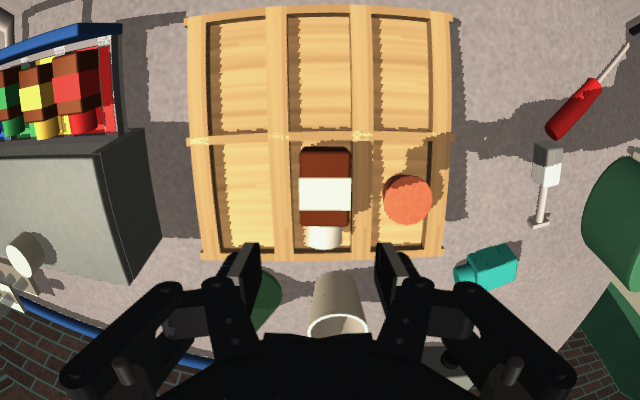

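White is unchanged at (325,194). The bung's near edge at (383,200) is only about 45 mm from the bottle's centre line, so I'll use a narrower opening of about 53 mm.

>>> {"name": "jog_arm", "arguments": {"jaw": [0.38, 0.38, 0.38, 0.38, 0.38, 0.38, 0.38, 0.38], "linear": [[0.004, -0.001, 0.02], [0.004, -0.001, 0.04], [0.004, -0.001, 0.06], [0.004, -0.001, 0.07], [0.004, -0.001, 0.07], [0.004, -0.001, 0.07], [0.004, -0.001, 0.07], [0.004, -0.001, 0.07]], "delta_rot": [[0, 0, -0.3], [0, 0, -0.3], [0, 0, -0.3], [0, 0, -0.3], [0, 0, -0.3], [0, 0, -0.3], [0, 0, -0.3], [0, 0, -0.3]]}}

```text
clock: 32.35
eef_pos: [0.5724, 0.2023, 0.1258]
tool_rot: [0.643, 0.759, 0.08, 0.068]
ft_force: [0.3, 0.2, -0.3]
grip_width: 0.0529
```

```bash
python3 - <<'E'
from h import *
from workcell import bot
c,p,d=wsnap(bot,"w30"); bottles2(c,p,d,psi=9.4,cols=['white'])
pos,M=grasp([.5711,.2021,.0842],.0002,9.4); print(pos); delta(bot,pos,M)
E
```

```text
white band [0.5711 0.1883 0.0834] px [295. 220.] slices 0 width None mid@0 mm None yaw NoneTraceback (most recent call last):
  File "<stdin>", line 3, in <module>
  File "h.py", line 96, in bottles2
    print("   uhist",[(int(round(1e3*e[i])),int(h[i])) for i in range(len(h)) if h[i]>0])
                                                                          ^
UnboundLocalError: cannot access local variable 'h' where it is not associated with a value
```

View pics/w30.png

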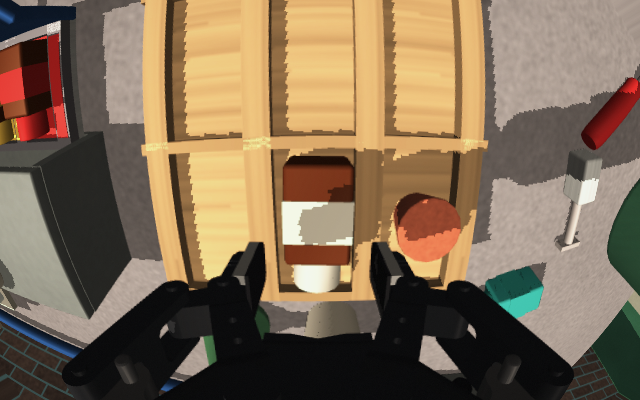

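```bash
python3 - <<'E'
from h import *
from workcell import bot
pos,M=grasp([.5711,.2021,.0842],.0002,9.4); print(pos); delta(bot,pos,M)
E
```

```text
[0.58083864 0.20391494 0.07608182]
lin m [ 0.0001 -0.0019  0.0504] rot deg [ 0.06 -0.06  0.08] | at [0.5723 0.2023 0.1258] t 32.4 w 0.053 j [ 0.36  0.39 -0.15  0.83 -0.04  0.19]
```

>>> {"name": "jog_arm", "arguments": {"jaw": [0.38, 0.38, 0.38, 0.38, 0.38, 0.38, 0.38, 0.38], "linear": [[0, -0.001, 0.01], [0, -0.001, 0.02], [0, -0.001, 0.03], [0, -0.001, 0.04], [0, -0.001, 0.047], [0, -0.001, 0.05], [0, -0.001, 0.05], [0, -0.001, 0.05]], "delta_rot": [[0, 0, 0], [0, 0, 0], [0, 0, 0], [0, 0, 0], [0, 0, 0], [0, 0, 0], [0, 0, 0], [0, 0, 0]]}}

```text
clock: 33.07
eef_pos: [0.5806, 0.2036, 0.0747]
tool_rot: [0.643, 0.759, 0.079, 0.067]
ft_force: [-0.1, -0.0, 0.6]
grip_width: 0.0531
```

```bash
python3 - <<'E'
from h import *
from workcell import bot
c,p,d=wsnap(bot,"w31")
pos,M=grasp([.5711,.2021,.0842],.0002,9.4); delta(bot,pos,M); print(bot.get_obs()['ft_force'])
E
```

```text
lin m [ 0.0002  0.0002 -0.0009] rot deg [-0.07 -0.03  0.08] | at [0.5809 0.2037 0.0752] t 33.12 w 0.0526 j [ 0.36  0.46 -0.18  0.72 -0.04  0.19]
[0.46158065 0.76920634 0.69121765]
```

View pics/w31.png

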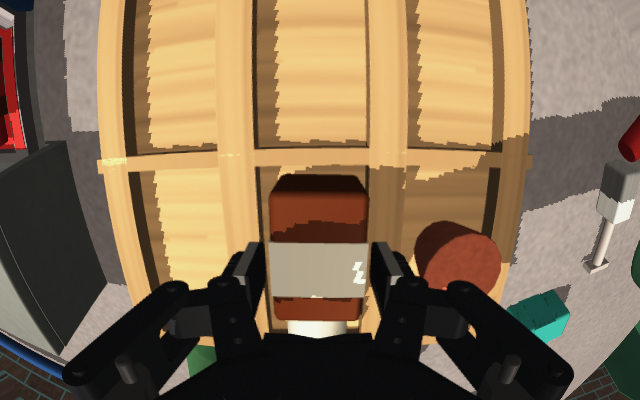

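>>> {"name": "jog_arm", "arguments": {"jaw": [0.5, 0.7, 1, 1, 1, 1, 1, 1], "linear": [[0, 0, 0], [0, 0, 0], [0, 0, 0], [0, 0, 0], [0, 0, 0], [0, 0, 0], [0, 0, -0.02], [0, 0, -0.04]], "delta_rot": [[0, 0, 0], [0, 0, 0], [0, 0, 0], [0, 0, 0], [0, 0, 0], [0, 0, 0], [0, 0, 0], [0, 0, 0]]}}

```text
clock: 33.78
eef_pos: [0.5706, 0.2015, 0.1122]
tool_rot: [0.643, 0.759, 0.077, 0.066]
ft_force: [0.2, 0.3, -0.6]
grip_width: 0.0391
```

```bash
python3 - <<'E'
from h import *
from workcell import bot
pos,M=slot('white',.15); delta(bot,pos,M)
E
```

```text
lin m [-0.5212 -0.0994 -0.1083] rot deg [11.59 -0.38  4.23] | at [0.5706 0.2015 0.1122] t 33.78 w 0.0391 j [ 0.36  0.4  -0.16  0.81 -0.04  0.19]
```

>>> {"name": "jog_arm", "arguments": {"jaw": [1, 1, 1, 1, 1, 1, 1, 1], "linear": [[0, 0, -0.035], [-0.02, -0.01, -0.07], [-0.05, -0.03, -0.1], [-0.085, -0.05, -0.115], [-0.12, -0.065, -0.115], [-0.155, -0.08, -0.115], [-0.195, -0.09, -0.115], [-0.235, -0.098, -0.115]], "delta_rot": [[0, 0, 0], [0, 0, 0], [4, 0, 1], [8, 0, 2], [11.6, -0.4, 4.2], [11.6, -0.4, 4.2], [11.6, -0.4, 4.2], [11.6, -0.4, 4.2]]}}

```text
clock: 34.45
eef_pos: [0.492, -0.0508, 0.2057]
tool_rot: [0.673, 0.739, 0.002, 0.001]
ft_force: [-0.1, 0.3, -1.2]
grip_width: 0.0388
```

```bash
python3 - <<'E'
from h import *
from workcell import bot
pos,M=slot('white',.15); delta(bot,pos,M)
E
```

```text
lin m [-0.2845  0.0207  0.0067] rot deg [ 0.21 -0.08  0.08] | at [ 0.492  -0.0508  0.2057] t 34.45 w 0.0388 j [-0.1   0.25 -0.09  1.22  0.   -0.2 ]
```

>>> {"name": "jog_arm", "arguments": {"jaw": [1, 1, 1, 1, 1, 1, 1, 1], "linear": [[-0.04, 0.01, 0], [-0.08, 0.02, 0.005], [-0.12, 0.022, 0.006], [-0.16, 0.022, 0.006], [-0.2, 0.022, 0.006], [-0.24, 0.022, 0.006], [-0.282, 0.022, 0.02], [-0.282, 0.022, 0.037]], "delta_rot": [[0.2, 0, 0], [0.2, 0, 0], [0.2, 0, 0], [0.2, 0, 0], [0.2, 0, 0], [0.2, 0, 0], [0.2, 0, 0], [0.2, 0, 0]]}}

```text
clock: 35.12
eef_pos: [0.5419, -0.3359, 0.1693]
tool_rot: [0.676, 0.737, 0.0, 0.003]
ft_force: [-0.1, 0.1, -1.4]
grip_width: 0.0392
```

>>> {"name": "jog_arm", "arguments": {"jaw": [1, 1, 1, 1, 1, 1, 1, 1], "linear": [[0, 0, 0], [0, 0, 0], [0, 0, 0], [0, 0, 0], [0, 0, 0], [0, 0, 0], [0, 0, 0], [0, 0, 0]], "delta_rot": [[0, 0, 0], [0, 0, 0], [0, 0, 0], [0, 0, 0], [0, 0, 0], [0, 0, 0], [0, 0, 0], [0, 0, 0]]}}

```text
clock: 35.78
eef_pos: [0.5417, -0.3276, 0.1699]
tool_rot: [0.673, 0.739, 0.001, 0.001]
ft_force: [0.9, -0.0, -1.3]
grip_width: 0.039
```

```bash
python3 - <<'E'
from h import *
from workcell import bot
c,p,d=wsnap(bot,"w32")
pos,M=slot('white',.04); delta(bot,pos,M)
E
```

```text
lin m [-0.0042 -0.0031  0.081 ] rot deg [ 0.14 -0.04  0.06] | at [ 0.5416 -0.3277  0.1697] t 35.83 w 0.0393 j [-0.55  0.54  0.25  1.28  0.   -0.64]
```

View pics/w32.png

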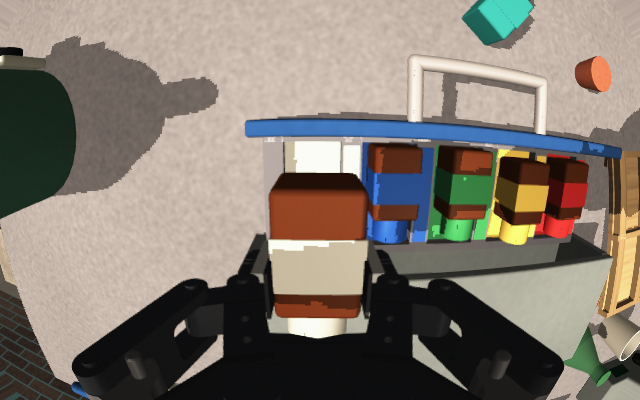

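>>> {"name": "jog_arm", "arguments": {"jaw": [1, 1, 1, 1, 1, 1, 1, 1], "linear": [[-0.004, -0.003, 0.03], [-0.004, -0.003, 0.06], [-0.004, -0.003, 0.08], [-0.004, -0.003, 0.08], [-0.004, -0.003, 0.08], [-0.004, -0.003, 0.08], [-0.004, -0.003, 0.08], [-0.004, -0.003, 0.08]], "delta_rot": [[0, 0, 0], [0, 0, 0], [0, 0, 0], [0, 0, 0], [0, 0, 0], [0, 0, 0], [0, 0, 0], [0, 0, 0]]}}

```text
clock: 36.5
eef_pos: [0.5401, -0.3329, 0.0915]
tool_rot: [0.674, 0.739, 0.001, 0.002]
ft_force: [0.2, -0.4, -1.7]
grip_width: 0.039
```

```bash
python3 - <<'E'
from h import *
from workcell import bot
c,p,d=wsnap(bot,"w33"); cv2.imwrite("pics/w33z.png",cv2.resize(p[90:330,180:480],None,fx=2,fy=2))
pos,M=slot('white',.002); delta(bot,pos,M)
E
```

```text
lin m [ 0.0008 -0.001   0.0405] rot deg [0.26 0.05 0.03] | at [ 0.5399 -0.3328  0.0912] t 36.55 w 0.0392 j [-0.55  0.6   0.14  1.1   0.   -0.65]
```

View pics/w33z.png

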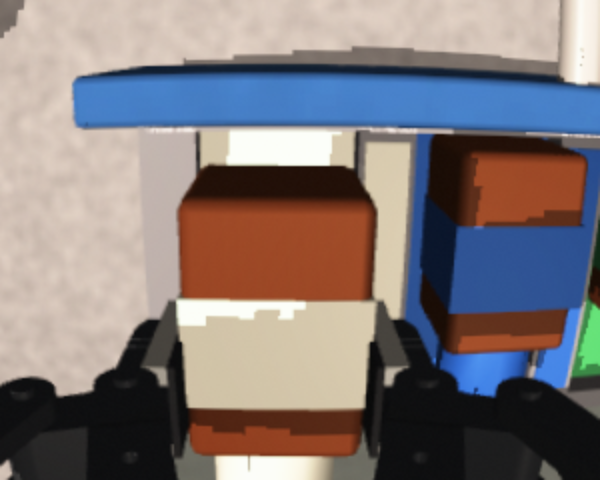

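>>> {"name": "jog_arm", "arguments": {"jaw": [1, 1, 1, 1, 1, 1, 1, 1], "linear": [[0.001, -0.001, 0.01], [0.001, -0.001, 0.02], [0.001, -0.001, 0.03], [0.001, -0.001, 0.036], [0.001, -0.001, 0.04], [0.001, -0.001, 0.04], [0.001, -0.001, 0.04], [0.001, -0.001, 0.04]], "delta_rot": [[0, 0, 0], [0, 0, 0], [0, 0, 0], [0, 0, 0], [0, 0, 0], [0, 0, 0], [0, 0, 0], [0, 0, 0]]}}

```text
clock: 37.22
eef_pos: [0.5378, -0.3312, 0.0489]
tool_rot: [0.674, 0.739, 0.001, 0.0]
ft_force: [0.7, 0.9, -1.3]
grip_width: 0.039
```

```bash
python3 - <<'E'
from h import *
from workcell import bot
c,p,d=wsnap(bot,"w34"); cv2.imwrite("pics/w34z.png",cv2.resize(p[90:330,180:480],None,fx=2,fy=2))
pos,M=slot('white',.001); delta(bot,pos,M); print(bot.get_obs()['ft_force'])
E
```

```text
lin m [-0.001   0.0012 -0.0008] rot deg [ 0.09 -0.07  0.03] | at [ 0.5378 -0.3312  0.0489] t 37.27 w 0.0391 j [-0.55  0.64  0.08  1.02  0.   -0.65]
[ 0.22187147 -0.08697807 -1.13083517]
```

View pics/w34z.png

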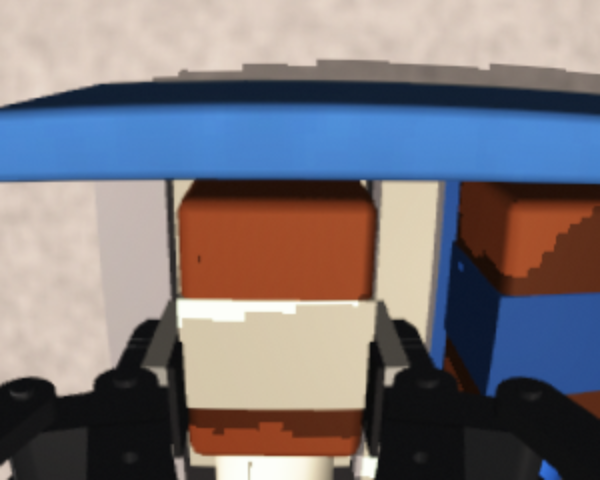

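>>> {"name": "jog_arm", "arguments": {"jaw": [0.46, 0.46, 0.46, 0.46, 0.46, 0.46, 0.46, 0.46], "linear": [[0, 0, 0], [0, 0, 0], [0, 0, 0], [0, 0, 0], [0, 0, -0.01], [0, 0, -0.03], [0, 0, -0.06], [0, 0, -0.1]], "delta_rot": [[0, 0, 0], [0, 0, 0], [0, 0, 0], [0, 0, 0], [0, 0, 0], [0, 0, 0], [0, 0, 0], [0, 0, 0]]}}

```text
clock: 37.93
eef_pos: [0.5359, -0.3302, 0.148]
tool_rot: [0.674, 0.739, 0.0, -0.003]
ft_force: [1.3, -0.3, 0.2]
grip_width: 0.0464
```

```bash
python3 - <<'E'
from h import *
from workcell import bot
delta(bot,[.43,-.20,.30],Rt(95.25))
E
```

```text
lin m [ 0.1401 -0.0939 -0.1511] rot deg [-0.18 -0.28  0.03] | at [ 0.5359 -0.3302  0.148 ] t 37.93 w 0.0464 j [-0.55  0.56  0.21  1.23  0.   -0.65]
```

>>> {"name": "jog_arm", "arguments": {"jaw": [0.46, 0.46, 0.46, 0.46, 0.46, 0.46, 0.46, 0.46], "linear": [[0.02, 0, -0.035], [0.04, 0, -0.07], [0.07, 0, -0.1], [0.1, 0.0, -0.13], [0.137, 0.01, -0.15], [0.137, 0.01, -0.15], [0.137, 0.01, -0.15], [0.137, 0.01, -0.15]], "delta_rot": [[0, 0, 0], [0, 0, 0], [0, 0, 0], [0, 0, 0], [0, 0, 0], [0, 0, 0], [0, 0, 0], [0, 0, 0]]}}

```text
clock: 38.6
eef_pos: [0.5347, -0.1941, 0.2998]
tool_rot: [0.673, 0.739, 0.001, 0.001]
ft_force: [-0.5, 0.1, -0.3]
grip_width: 0.0461
```

```bash
python3 - <<'E'
from h import *
from workcell import bot
bot.camera("top")
c,p,d=wsnap(bot,"w35"); P=wpts(c,d); L=cabL(P)
z=P[...,2]
for k,y0 in SL.items():
    y0=y0+.0028
    m=(d>0)&(abs(z-.0587)<.006)&(abs(L[...,1]-y0)<.034)&(L[...,0]>-.103)&(L[...,0]<0)
    q=L[m]-[-.052,y0]
    sl=[]
    for u in np.arange(-.045,.03,.006):
        x=q[abs(q[:,0]-u)<.003,1]
        if len(x)>15: sl.append((u,*np.percentile(x,[3,97])))
    sl=np.array(sl); w=sl[:,2]-sl[:,1]; g=(w>.034)&(w<.046)
    f=np.polyfit(sl[g,0],(sl[g,1]+sl[g,2])/2,1)
    uc=q[abs(q[:,1]-np.polyval(f,q[:,0]))<.012,0]
    h,e=np.histogram(uc,np.arange(-.06,.061,.003)); con=e[np.where(h>.5*np.median(h[h>0]))[0]]
    print(k,m.sum(),"yaw",np.degrees(f[0]).round(1),"ymid mm",(1e3*np.polyval(f,0)).round(1),"x extent",(con.min()*1e3).round(0),(con.max()*1e3+3).round(0),"z",np.median(z[m]).round(4))
E
```

```text
red 1560 yaw 0.6 ymid mm -1.2 x extent -39.0 24.0 z 0.0576
yellow 1738 yaw -0.7 ymid mm 3.5 x extent -36.0 27.0 z 0.0576
green 1782 yaw 0.1 ymid mm 0.5 x extent -42.0 18.0 z 0.0577
blue 1740 yaw 0.4 ymid mm 1.3 x extent -42.0 18.0 z 0.0577
white 1555 yaw -1.6 ymid mm 1.5 x extent -42.0 18.0 z 0.0577
```

View pics/w35.png

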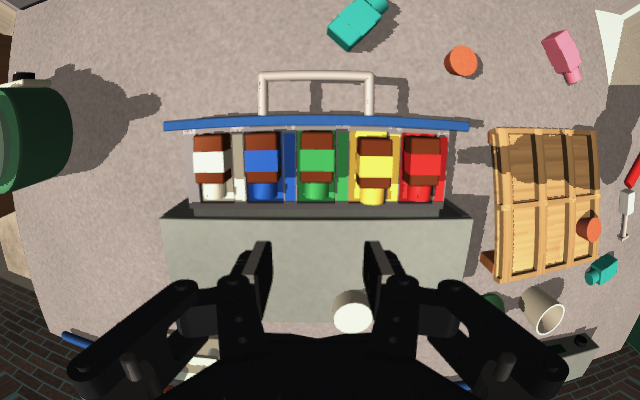

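All five bottles lie flat in their own compartments. In the wrist view white is at (212,160), blue (262,160), green (317,160), yellow (375,165) and red (423,160). The largest offset is yellow's, at about 7 mm. Next I close the drawer by pushing the bar from outside with shut fingers.

```bash
python3 - <<'E'
from h import *
from workcell import bot
# handle check
c,p,d=load("w35"); P=wpts(c,d); L=cabL(P)
m=(d>0)&(L[...,0]<-.14)&(L[...,0]>-.2)&(abs(L[...,1])<.05)&(P[...,2]>.06)&(P[...,2]<.1); print("bar x",np.percentile(L[m][:,0],[5,50,95]),m.sum())
m=(d>0)&(L[...,0]<-.17)&(L[...,0]>-.3)&(abs(L[...,1])<.12)&(P[...,2]>.015)&(P[...,2]<.06); print("obst",m.sum(),L[m].min(0) if m.any() else 0,L[m].max(0) if m.any() else 0)
delta(bot,[*cabW([-.205,.0028]),.16],Rt(95.25))
E
```

```text
bar x [-0.16609213 -0.16021459 -0.15555608] 922
obst 1787 [-0.27131912  0.01663687] [-0.20238897  0.09670908]
lin m [-0.0014 -0.1606  0.1383] rot deg [-0.02 -0.1  -0.03] | at [ 0.5341 -0.1949  0.2982] t 38.7 w 0.0458 j [-0.35  0.37  0.31  1.51  0.   -0.44]
```

>>> {"name": "jog_arm", "arguments": {"jaw": [1, 1, 1, 1, 1, 1, 1, 1], "linear": [[-0.003, -0.04, 0.0], [-0.006, -0.08, 0.0], [-0.009, -0.12, 0.02], [-0.012, -0.15, 0.05], [-0.014, -0.158, 0.09], [-0.014, -0.158, 0.12], [-0.014, -0.158, 0.138], [-0.014, -0.158, 0.138]], "delta_rot": [[0, 0, 0], [0, 0, 0], [0, 0, 0], [0, 0, 0], [0, 0, 0], [0, 0, 0], [0, 0, 0], [0, 0, 0]]}}

```text
clock: 39.37
eef_pos: [0.3744, -0.2215, 0.1561]
tool_rot: [0.675, 0.738, -0.0, -0.005]
ft_force: [0.0, -0.6, 0.2]
grip_width: -0.0001
```

```bash
python3 - <<'E'
from h import *
from workcell import bot
bot.camera("top")
c,p,d=wsnap(bot,"w36")
delta(bot,[*cabW([-.200,-.01]),.07],Rt(95.25))
E
```

```text
lin m [-0.0005  0.0024  0.0904] rot deg [-0.04 -0.16 -0.07] | at [ 0.378  -0.2229  0.1604] t 39.47 w 0.0001 j [-0.53  0.18 -0.31  1.08  0.   -0.62]
```

View pics/w36.png

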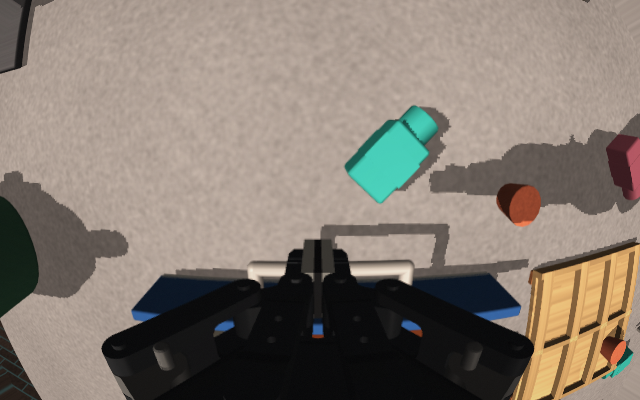

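>>> {"name": "jog_arm", "arguments": {"jaw": [1, 1, 1, 1, 1, 1, 1, 1], "linear": [[0, 0, 0.02], [0, 0, 0.04], [0, 0, 0.06], [0, 0, 0.08], [0, 0, 0.09], [0, 0, 0.09], [0, 0, 0.09], [0, 0, 0.09]], "delta_rot": [[0, 0, 0], [0, 0, 0], [0, 0, 0], [0, 0, 0], [0, 0, 0], [0, 0, 0], [0, 0, 0], [0, 0, 0]]}}

```text
clock: 40.13
eef_pos: [0.3806, -0.2234, 0.0726]
tool_rot: [0.674, 0.739, 0.001, 0.002]
ft_force: [0.7, -0.2, 0.2]
grip_width: 0.0001
```

```bash
python3 - <<'E'
from h import *
from workcell import bot
c,p,d=wsnap(bot,"w37"); print(bot.get_obs()['ft_force'])
o=bot.get_obs(); print(cabL(o['eef_pos']))
delta(bot,[*cabW([-.180,-.01]),.07],Rt(95.25)); delta(bot,[*cabW([-.070,-.01]),.07],Rt(95.25))
E
```

```text
[0.89248778 0.75689464 0.70233701]
[-0.19981762 -0.010361  ]
lin m [0.0004 0.0198 0.0028] rot deg [0.26 0.05 0.03] | at [ 0.3806 -0.2233  0.0727] t 40.18 w -0.0002 j [-0.53  0.29 -0.43  0.84  0.   -0.62]
lin m [0.0003 0.1298 0.0033] rot deg [0.26 0.05 0.03] | at [ 0.3806 -0.2233  0.0727] t 40.18 w -0.0002 j [-0.53  0.29 -0.43  0.84  0.   -0.62]
```

View pics/w37.png

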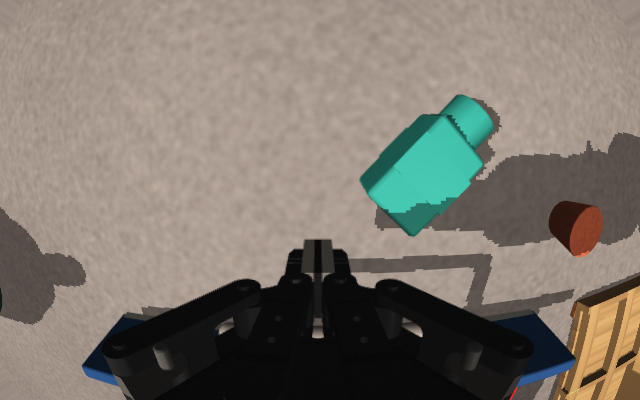

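>>> {"name": "jog_arm", "arguments": {"jaw": [1, 1, 1, 1, 1, 1, 1, 1], "linear": [[0, 0.006, 0], [0, 0.012, 0], [0, 0.018, 0], [0, 0.024, 0], [0, 0.03, 0], [0, 0.037, 0], [0, 0.044, 0], [0, 0.05, 0]], "delta_rot": [[0, 0, 0], [0, 0, 0], [0, 0, 0], [0, 0, 0], [0, 0, 0], [0, 0, 0], [0, 0, 0], [0, 0, 0]]}}

```text
clock: 40.85
eef_pos: [0.4296, -0.2177, 0.0711]
tool_rot: [0.674, 0.739, 0.001, 0.0]
ft_force: [-2.4, -0.2, 1.4]
grip_width: -0.0
```

>>> {"name": "jog_arm", "arguments": {"jaw": [1, 1, 1, 1, 1, 1, 1, 1], "linear": [[0, 0.008, 0], [0, 0.016, 0], [0, 0.024, 0], [0, 0.032, 0], [0, 0.04, 0], [0, 0.048, 0], [0, 0.055, 0], [0, 0.06, 0]], "delta_rot": [[0, 0, 0], [0, 0, 0], [0, 0, 0], [0, 0, 0], [0, 0, 0], [0, 0, 0], [0, 0, 0], [0, 0, 0]]}}

```text
clock: 41.52
eef_pos: [0.4898, -0.212, 0.0712]
tool_rot: [0.674, 0.739, 0.001, 0.0]
ft_force: [-1.9, -1.4, -0.4]
grip_width: -0.0001
```

```bash
python3 - <<'E'
from h import *
from workcell import bot
o=bot.get_obs(); print(cabL(o['eef_pos']),o['eef_pos'],o['ft_force'])
p,d=bot.camera("scene"); cv2.imwrite("pics/s38.png",p[:,:,::-1])
P=pts(bot.calibration("scene"),d); L=cabL(P)
E
```

```text
[-0.09006123 -0.00914597] [ 0.48975345 -0.21204835  0.07119594] [-1.85646732 -1.38289254 -0.41882301]
```

View pics/s38.png

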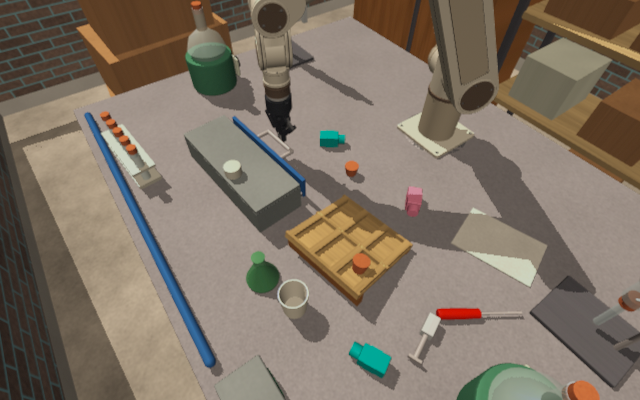

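>>> {"name": "jog_arm", "arguments": {"jaw": [1, 1, 1, 1, 1, 1, 1, 1], "linear": [[0, 0.004, 0], [0, 0.008, 0], [0, 0.012, 0], [0, 0.016, 0], [0, 0.02, 0], [0, 0.022, 0], [0, 0.024, 0], [0, 0.025, 0]], "delta_rot": [[0, 0, 0], [0, 0, 0], [0, 0, 0], [0, 0, 0], [0, 0, 0], [0, 0, 0], [0, 0, 0], [0, 0, 0]]}}

```text
clock: 42.23
eef_pos: [0.5138, -0.2098, 0.0713]
tool_rot: [0.674, 0.739, 0.001, 0.0]
ft_force: [-1.6, -0.0, 0.6]
grip_width: -0.0
```

>>> {"name": "jog_arm", "arguments": {"jaw": [1, 1, 1, 1, 1, 1, 1, 1], "linear": [[0, 0.001, 0], [0, 0.002, 0], [0, 0.003, 0], [0, 0.004, 0], [0, 0.005, 0], [0, 0.005, 0], [0, 0.005, 0], [0, 0.005, 0]], "delta_rot": [[0, 0, 0], [0, 0, 0], [0, 0, 0], [0, 0, 0], [0, 0, 0], [0, 0, 0], [0, 0, 0], [0, 0, 0]]}}

```text
clock: 42.9
eef_pos: [0.5188, -0.2095, 0.0714]
tool_rot: [0.674, 0.739, 0.001, 0.0]
ft_force: [-1.1, 0.2, -0.9]
grip_width: -0.0001
```

```bash
python3 - <<'E'
from h import *
from workcell import bot
o=bot.get_obs(); print(cabL(o['eef_pos']),o['eef_pos'],o['ft_force'])
E
```

```text
[-0.06090916 -0.00931254] [ 0.51879847 -0.20954676  0.07138601] [-1.130247    0.16674557 -0.86516689]
```

>>> {"name": "jog_arm", "arguments": {"jaw": [1, 1, 1, 1, 1, 1, 1, 1], "linear": [[0, 0.001, 0], [0, 0.002, 0], [0, 0.003, 0], [0, 0.004, 0], [0, 0.005, 0], [0, 0.006, 0], [0, 0.006, 0], [0, 0.006, 0]], "delta_rot": [[0, 0, 0], [0, 0, 0], [0, 0, 0], [0, 0, 0], [0, 0, 0], [0, 0, 0], [0, 0, 0], [0, 0, 0]]}}

```text
clock: 43.57
eef_pos: [0.5194, -0.2094, 0.0713]
tool_rot: [0.674, 0.738, -0.003, -0.003]
ft_force: [-16.1, -1.5, 9.9]
grip_width: 0.0003
```

```bash
python3 - <<'E'
from h import *
from workcell import bot
o=bot.get_obs(); print(cabL(o['eef_pos']),o['eef_pos'],o['ft_force'])
p,d=bot.camera("scene"); cv2.imwrite("pics/s39.png",cv2.resize(p[90:230,160:360,::-1],None,fx=3.5,fy=3.5,interpolation=cv2.INTER_CUBIC))
P=pts(bot.calibration("scene"),d); L=cabL(P)
m=(d>0)&(L[...,0]<-.03)&(L[...,0]>-.09)&(L[...,1]>.02)&(L[...,1]<.05)&(P[...,2]>.06)&(P[...,2]<.09); print("bar",np.percentile(L[m][:,0],[5,50,95]),m.sum())
E
```

```text
[-0.06032503 -0.00923563] [ 0.51937311 -0.20941672  0.07126395] [-16.0751681   -1.52749529   9.87298896]
bar [-0.04685906 -0.04071569 -0.03807612] 29
```

View pics/s39.png

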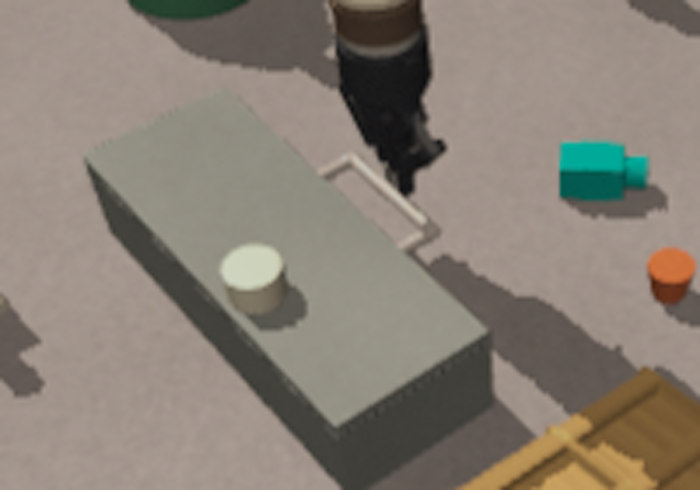

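The drawer has hit its stop: 16 N with no more travel, and no blue front left showing. Next I back off and rise.

>>> {"name": "jog_arm", "arguments": {"jaw": [1, 1, 1, 1, 1, 1, 1, 1], "linear": [[0, -0.006, 0], [0, -0.02, 0], [0, -0.035, 0], [0, -0.04, -0.02], [0, -0.04, -0.05], [0, -0.04, -0.09], [0, -0.04, -0.13], [0, -0.04, -0.17]], "delta_rot": [[0, 0, 0], [0, 0, 0], [0, 0, 0], [0, 0, 0], [0, 0, 0], [0, 0, 0], [0, 0, 0], [0, 0, 0]]}}

```text
clock: 44.28
eef_pos: [0.4849, -0.213, 0.2435]
tool_rot: [0.674, 0.739, 0.002, 0.001]
ft_force: [1.8, -0.5, -1.1]
grip_width: 0.0001
```

>>> {"name": "jog_arm", "arguments": {"jaw": [1, 1, 1, 1, 1, 1, 1, 1], "linear": [[0, -0.02, -0.02], [0, -0.04, -0.04], [0, -0.04, -0.06], [0, -0.04, -0.06], [0, -0.04, -0.06], [0, -0.04, -0.06], [0, -0.04, -0.06], [0, -0.04, -0.06]], "delta_rot": [[0, 0, 0], [0, 0, 0], [0, 0, 0], [0, 0, 0], [0, 0, 0], [0, 0, 0], [0, 0, 0], [0, 0, 0]]}}

```text
clock: 44.95
eef_pos: [0.4443, -0.2163, 0.2997]
tool_rot: [0.674, 0.739, 0.001, -0.001]
ft_force: [-0.5, -0.1, -0.2]
grip_width: 0.0002
```

```bash
python3 - <<'E'
from h import *
from workcell import bot
o=bot.get_obs(); print(o['eef_pos'],o['ft_force'],o['clock'],abs(o['joint_vel']).max())
c,p,d=wsnap(bot,"w40"); P=wpts(c,d); L=cabL(P)
for a,b in ((-.05,0),(.0,.05),(-.06,.06)):
    m=(d>0)&(L[...,0]<-.03)&(L[...,0]>-.09)&(L[...,1]>a)&(L[...,1]<b)&(P[...,2]>.06)&(P[...,2]<.09); print("bar",np.percentile(L[m][:,0],[5,50,95]),m.sum())
p,d=bot.camera("scene"); cv2.imwrite("pics/s40.png",p[:,:,::-1]); P=pts(bot.calibration("scene"),d); L=cabL(P)
m=(d>0)&(L[...,0]<-.03)&(L[...,0]>-.09)&(abs(L[...,1])<.05)&(P[...,2]>.06)&(P[...,2]<.09); print("bar scene",np.percentile(L[m][:,0],[5,50,95]),m.sum())
E
```

```text
[ 0.44431255 -0.21629978  0.29974055] [-0.46732265 -0.07278569 -0.21676935] 44.95 0.0034877396566990993
bar [-0.05103166 -0.04867437 -0.04201711] 116
bar [-0.05099027 -0.04757928 -0.03974194] 262
bar [-0.05090522 -0.04698739 -0.0336583 ] 611
bar scene [-0.0472476  -0.04204507 -0.03828583] 99
```

View pics/w40.png

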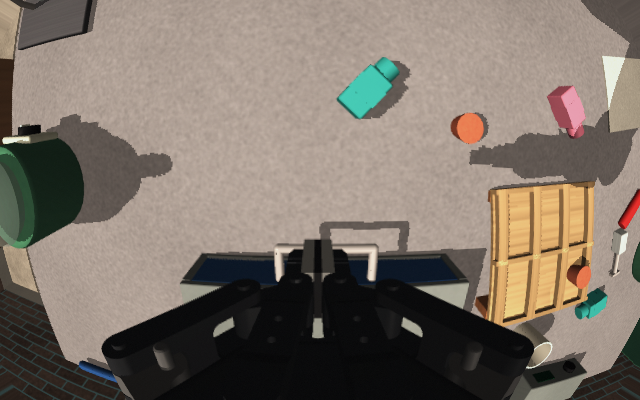

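View pics/s40.png

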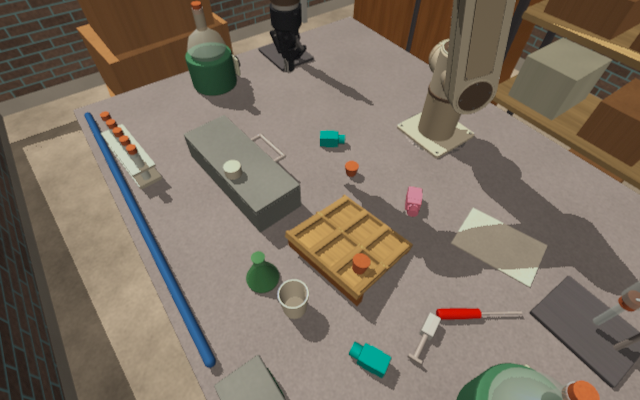

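```bash
python3 - <<'E'
from workcell import bot
print(bot.job_done()); o=bot.get_obs(); print(o['clock'])
E
```

```text
the job is handed in; nothing more can be done
None
the job is handed in; nothing more can be done
```

I opened the drawer, laid all five bottles in the compartments of their own colours, pushed the drawer shut to its stop, and handed the job in at about 45 s. No verdict was reported.

**What the last checks showed:**
- **Bottles:** before closing, a wrist-camera fit had every bottle flat on its floor, within about 7 mm and 2° of its compartment's middle. Yellow was the furthest off, and I did not investigate why.
- **Drawer open:** at the end of the pull I estimated about 119 mm. It read about 116 mm just before closing, probably because I eased the grip back a few millimetres.
- **Drawer shut:** the push ended at 16 N with no further travel. The wrist camera then put the handle bar about 48 mm out from the cabinet front and the scene camera about 42 mm. The expected figure for a shut drawer is 45 mm, so the two disagree by a few millimetres but both mean shut.
- **Bystanders:** the bungs, jar, flask, beaker, clamp and screwdriver look unmoved in the last scene picture.

**What I couldn't check or got wrong:**
- The bottles could not be seen once the drawer was shut, so any small sliding during closing is unchecked.
- My first move call gave shifts in mm instead of m. The speed cap limited it and nothing was touched.
- One colour fit on the white bottle failed in shadow, so I checked its centring by eye before gripping.

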